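# Bond the light tiles: load, roll, clamp with the pedal

### The job

Bond the light tiles for the PC panel: lay every tile on the desk flat and square inside the bay of its own colour on the black bed, with its white-striped end towards the yellow-bay end, then take the roller and roll it right across each tile, pressing steadily so that its spring gives but never hard, from the red-bay end towards the yellow-bay end and in bay order (red, green, blue, yellow, whichever are there). Put the roller back on its rest, then push the red pedal right down to its stop and hold it there for two seconds so that the clamp flap closes, and let it spring back. Put back any tile that gets knocked out of its bay, so that all are in place while the pedal is down and at the end, and leave the fan, mouse and mug where they are.

Things in the scene. Friction and masses are not known exactly. Their poses are not given: they have to be found in the camera images.
- tile_red: red acrylic light tile, a flat plate 50 (x) x 70 (y) x 12 (z) mm, 60 g, may be absent in a run; origin at the centre of its underside, z up; lies loose on the desk at the start. Grip it across its 50 mm width. A white stripe across its top marks its +y end.
- tile_green: green acrylic light tile, a flat plate 50 (x) x 70 (y) x 12 (z) mm, 60 g, may be absent in a run; origin at the centre of its underside, z up; lies loose on the desk at the start. Grip it across its 50 mm width. A white stripe across its top marks its +y end.
- tile_blue: blue acrylic light tile, a flat plate 50 (x) x 70 (y) x 12 (z) mm, 60 g, may be absent in a run; origin at the centre of its underside, z up; lies loose on the desk at the start. Grip it across its 50 mm width. A white stripe across its top marks its +y end.
- tile_yellow: yellow acrylic light tile, a flat plate 50 (x) x 70 (y) x 12 (z) mm, 60 g, may be absent in a run; origin at the centre of its underside, z up; lies loose on the desk at the start. Grip it across its 50 mm width. A white stripe across its top marks its +y end.
- bed: black bonding bed, a fixed plate 160 (x) x 350 (y) x 6 mm high on the desk; origin on the desk, midway in y, 60 mm from its near and 100 mm from its far edge; a row of four outlined bays (red, green, blue, yellow, going towards its +y end), each with a bar of its colour on the side nearer the robot
- bed_end (a point): middle of the yellow (+y) end of the bed, on its top face, in the line of the bays: the white-striped ends of the tiles must point this way
- flap (a joint): clear clamp flap 110 mm wide hinged on the far (+x) edge of the bed, angle in rad, moved only by the pedal (9.3 times its angle). At 0 it leans back away from the bays: all of it beyond 90 mm in +x from the bed origin and below 90 mm. Near 2.6 it lies closed 3.5 mm above the tiles: keep clear of it.
- bay_red (a point): centre of the red bay on the top face of the bed (6 mm above the desk); axes as those of the bed (y along the row, from red to yellow); the bays are 82 mm apart, their outlines 56 x 78 mm; the tile lies with its 70 mm along y. Nothing but friction holds it.
- bay_green (a point): centre of the green bay on the top face of the bed (6 mm above the desk); axes as those of the bed (y along the row, from red to yellow); the bays are 82 mm apart, their outlines 56 x 78 mm; the tile lies with its 70 mm along y. Nothing but friction holds it.
- bay_blue (a point): centre of the blue bay on the top face of the bed (6 mm above the desk); axes as those of the bed (y along the row, from red to yellow); the bays are 82 mm apart, their outlines 56 x 78 mm; the tile lies with its 70 mm along y. Nothing but friction holds it.
- bay_yellow (a point): centre of the yellow bay on the top face of the bed (6 mm above the desk); axes as those of the bed (y along the row, from red to yellow); the bays are 82 mm apart, their outlines 56 x 78 mm; the tile lies with its 70 mm along y. Nothing but friction holds it.
- roller: upright hand roller, 0.38 kg, z up. Origin: centre of the underside of its aluminium crossbar, 110 (x) x 40 (y) x 14 mm. Above it an orange handle 30 (x) x 26 (y) mm, 14 to 74 mm above the origin. Below hangs a sprung, free-turning black wheel, radius 20, width 46 mm, axle along x (rolls along y), lowest point 62 mm below the origin. It gives at 3.3 N, +0.55 N per mm, 12 mm at most.
- rest: fixed grey rest of the roller: base 130 (x) x 90 (y) x 6 mm, and two upright walls with tops 76 mm above the desk, 12 mm thick in x and 70 mm long in y, with a 76 mm gap in x between them; origin at the centre of its underside. The crossbar of the roller lies across the two wall tops (crossbar x along the rest x) with the wheel hanging in the gap.
- rest_top (a point): centre point of the rest, level with its wall tops; the origin of the roller is here when parked; axes as the rest
- pedal_base: fixed steel base of the red pedal, 170 (x) x 100 (y) x 8 mm; origin at the centre of its underside; the pedal is hinged about y at its +x end (65 mm from the centre, 24 mm up) and rises towards -x
- pedal_pad (a point): point on the top of the black rubber tread of the red pedal (plate 130 x 74 mm), 100 mm from the hinge, on the centre line: press down here. About 65 mm above the desk at rest; sinks about 28 mm and shifts about 8 mm towards -x to the stop.
- pedal (a joint): pedal angle in rad: 0 at rest (tread tilted 0.35 rad), 0.28 at its stop. A spring returns it; at the tread point it takes about 8 N to start and 15 N at the stop. It also swings the clamp flap.
- spare_fan: bystander: loose case fan 120 x 120 x 25 mm lying flat, origin under its centre
- mouse: bystander: black computer mouse 62 x 115 x 34 mm, origin under its centre
- mug: bystander: blue mug, 80 mm across and 90 mm high, origin under its centre
Not all that is in view belongs to the job. What is meant by the roller is not pink, purple or turquoise, and is the smaller of those in its own colour.

How it is judged:
By the outcome, as a careful person would: the job done as asked, in the order asked, and still so for the second after the job is handed in, with the robot touching nothing.
Of tile_red, tile_green, tile_blue, tile_yellow only 3 to 4 are there at a start; the rules pass over those that are not, and their reading is None.
At some moment in a run one of tile_red, tile_green, tile_blue, tile_yellow may be knocked a few centimetres aside while the robot is not near it.
It also fails if it takes over 210 s, if anything falls off the work surface, if the arm or the gripper's body presses on something with over 40 N, if the wrist force passes 120 N, or if a joint passes its speed limit or range.

### The arm

A 6-joint arm with a two-finger parallel gripper is mounted at the origin on the work surface. World frame = base frame: x ahead of the robot, y to its left, z up, the work surface at z = 0. Lengths are in m, angles in rad, forces in N, time in s.
With the tool pointing down it reaches from about 0.3 to 0.775 m from the base axis. Payload 14.6 kg.
Tool frame: the origin (TCP) lies on the centre line of the jaws, within the pads' length; the fingertips stand 14 mm ahead of it and the grasp point (between the pads) lies 5 mm behind it; x points along the fingers, y is the direction in which the jaws open and shut, and the axes are right-handed (so a half turn about x gives the same grasp; the last joint's range is limited). The gripper opens to 94 mm and grips with 3 to 60 N. Pads are 16 mm wide; open, the fingers measure 119 mm over their backs; the gripper's body (75 mm by 177 mm) begins 78 mm behind the grasp point.
Start: joints at [-1.2, 0.3, 1.521, -0, 1.321, -0.067], TCP at [0.233, -0.498, 0.219] pointing down, gripper open.
Joint ranges: [-3.03, 3.03], [-0.79, 2.21], [0.23, 2.52], [-1.04, 4.18], [0, 3.07], [-2.55, 2.55]. Speed limits (rad/s): [2.22, 2.22, 2.57, 3.14, 3.14, 3.14].

### API

Orientations are given as [roll, pitch, yaw] about the fixed x, y, z axes, in that order (R = Rz(yaw) Ry(pitch) Rx(roll)).
In Python, from station import * gives the robot as it stands. The module is installed in compiled form; this text tells all that it offers.
- The arm moves only by the shell command python3 -m handwheel 'ROWS' [FORCE]. ROWS is JSON, a list of rows, each a list of 3 entries, a list of its own where there are three numbers: the shift along the tool's x, y, z in mm, then the turn about the tool's x in rad, then the gripper command: -1 is fully open, 1 is shut, values between are in proportion. In form: [[[dx, dy, dz], spin, gripper], ...]. A call has exactly 5 rows; each row is the pose to reach, as a shift and turn from the pose measured when the call began, along the tool's axes at that moment; what a row does not reach only later rows make up. A row lasts 1/10 s, in which the tool goes at most 50 mm and 8.59 degrees, less where a joint would pass 70% of its speed; a pose out of reach is approached as far as the arm can. A call with a gripper value outside its range is refused whole. The fingers move at their own pace and stop on an object; FORCE is the grip in N (left out, the last holds). Time passes only in rows, so rows that repeat a pose let the fingers close, or fill a call up. It gives the time, the measured TCP pose, the force and the opening at its end, in the units of the state.
- get_obs(): the state, without advancing time (a new reading comes with each control period).
- camera(name): name is "scene" or "top"; returns (picture, depth): 384x512x3 uint8, blue, green, red; 384x512 float32, m along the optical axis (not along the pixel's ray), 0 where there is no reading.
- camera_info(name): a dict with "fx", "fy", "cx", "cy" (pixels), "extrinsics" (4x4, takes a point from camera to world coordinates). Camera axes: x right, y down, z forward; pixel columns grow to the right and rows downward; lengths in m; the calibration is good to about 2 mm. A picture is of the moment at which its call begins. camera_info takes no time and is no camera call.
- hand_in(): hands the job in, once; it reports no verdict.
The state is a dict: "time_s": time; "qpos": joint angles; "joint_vel": joint speeds; "tau": joint torques, N m; "ee_pos": TCP position; "eef_rot": TCP orientation; "force": force on the tool from outside, world axes, zero at the start; "moment": the same for the moment, N m; "grip_width": finger opening in m.
Only numpy, scipy, OpenCV 4.12 (cv2) and the standard library are available. Lean on these libraries where they do the work, as an engineer would, in place of code of your own. Each camera call takes 0.05 s, during which the arm holds its last target. There are 200 camera calls.

## Working session

There is one attempt and no reset: what is moved stays moved. The work goes in short steps, Python scripts to look and compute and a shell command to move; the robot and the scene stay as the last step left them, time stands still between calls to the robot, and variables do not carry over. Pictures are saved under pics/ and viewed, about 12 in all and at most 16, crops included, and the job is handed in when it is done.

```bash
mkdir -p pics; cat > h.py <<'E'
from station import *
import numpy as np, cv2
from scipy.spatial.transform import Rotation as R
def px(name,pts,depth,rad=1):
    c=camera_info(name);E=np.array(c["extrinsics"]);out=[]
    for u,v in pts:
        w=depth[max(0,int(v)-rad):int(v)+rad+1,max(0,int(u)-rad):int(u)+rad+1];w=w[w>0]
        z=np.median(w) if len(w) else np.nan
        out.append((E@[ (u-c["cx"])*z/c["fx"],(v-c["cy"])*z/c["fy"],z,1])[:3])
    return np.array(out)
def cloud(name,d):
    c=camera_info(name);E=np.array(c["extrinsics"]);v,u=np.mgrid[:384,:512]
    P=np.stack([(u-c["cx"])*d/c["fx"],(v-c["cy"])*d/c["fy"],d],-1)
    return P@E[:3,:3].T+E[:3,3]
def rot():return R.from_euler('xyz',get_obs()["eef_rot"]).as_matrix()
def rel(target):
    o=get_obs();return rot().T@(np.array(target)-o["ee_pos"])*1000
E
python3 - <<'E'
from h import *
for n in("top","scene"):
    p,d=camera(n);np.save(n+"_d.npy",d);cv2.imwrite(n+".png",p);cv2.imwrite(f"pics/{n}0.png",cv2.resize(p,(800,600),interpolation=cv2.INTER_CUBIC))
    print(np.round(np.array(camera_info(n)["extrinsics"]),3),camera_info(n)["fx"])
o=get_obs();print(o);print(rot().round(3))
E
```

```text
[[-0.029 -0.983  0.182  0.234]
 [-0.999  0.032  0.012  0.119]
 [-0.017 -0.182 -0.983  1.529]
 [ 0.     0.     0.     1.   ]] 424.94880812467613
[[ 0.134  0.707 -0.694  1.417]
 [ 0.991 -0.083  0.107  0.008]
 [ 0.018 -0.702 -0.712  1.029]
 [ 0.     0.     0.     1.   ]] 426.68115654219696
{'time_s': 0.1, 'qpos': array([-1.19961507e+00,  3.00363349e-01,  1.52148182e+00,  1.80534422e-05,
        1.32066266e+00, -6.65644653e-02]), 'joint_vel': array([-0.00055251, -0.001845  , -0.00385382, -0.00142191, -0.00100678,
        0.00133722]), 'tau': array([-3.92265538e-04, -5.32644904e+01, -3.53285122e+01,  7.08403392e-02,
        2.34514161e-02, -6.59859325e-05]), 'ee_pos': array([ 0.23309204, -0.49794776,  0.21898741]), 'eef_rot': array([-1.6564667 ,  1.56988098,  1.9228672 ]), 'force': array([-0.1648751 ,  0.04910306,  0.39253242]), 'moment': array([ 0.05962315, -0.00444608,  0.00113136]), 'grip_width': 0.09401701233768749}
[[-0.     0.424 -0.906]
 [ 0.001 -0.906 -0.424]
 [-1.    -0.001 -0.   ]]
```

View pics/top0.png

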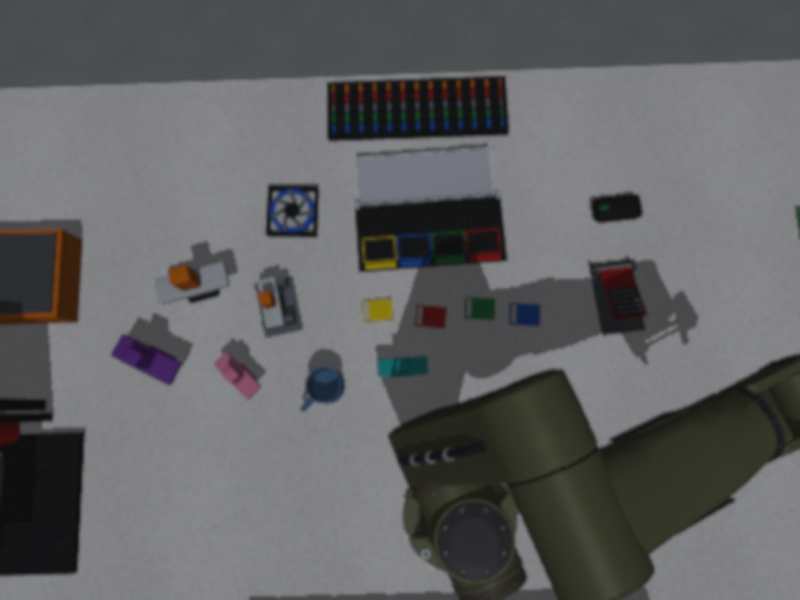

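View pics/scene0.png

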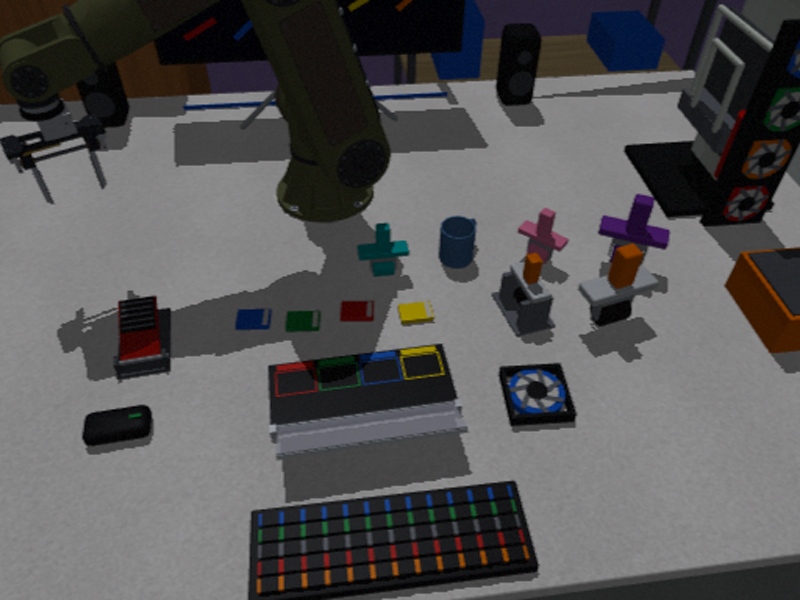

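The top view (left = +y, up = +x, 800-wide scale) shows tiles at yellow (377,309), red (431,316), green (480,308) and blue (525,314). The bed is at (430,235) and the pedal at (620,295).

Things that could be taken for the roller:
- small orange on the rest (270,300)
- large orange (190,280)
- pink (238,375)
- purple (146,358)
- turquoise (403,366)

I choose the small orange one on the grey rest, and check it in a crop.

```bash
python3 - <<'E'
from h import *
p=cv2.imread("top.png")
a=cv2.resize(p[110:225,150:350],(800,460),interpolation=cv2.INTER_CUBIC)
a=cv2.convertScaleAbs(a,alpha=1.5,beta=20)
cv2.imwrite("pics/c1.png",a)
d=np.load("top_d.npy");C=cloud("top",d);hsv=cv2.cvtColor(p,cv2.COLOR_BGR2HSV)
print("desk z",px("top",[(200,215),(300,210),(370,150)],d))
# above-desk blobs in world
m=((C[...,2]>0.006)&(d>0)).astype(np.uint8)
n,l,s,c=cv2.connectedComponentsWithStats(m)
for i in range(1,n):
    if s[i,4]>60 and s[i,4]<9000:
        q=C[l==i];print(s[i],np.median(q,0).round(3),q[:,2].max().round(3))
E
```

```text
desk z [[ 0.40133801  0.31995058 -0.00125042]
 [ 0.40827669 -0.04195012 -0.001886  ]
 [ 0.62216277 -0.31072047  0.00064582]]
[ 208   46  119   44 4433] [0.944 0.06  0.029] 0.041
[ 226   93  101   81 4971] [0.724 0.043 0.03 ] 0.092
[170 117  35  35 997] [0.699 0.365 0.023] 0.038
[376 123  36  20 522] [ 0.676 -0.395  0.032] 0.044
[   0  146   53   62 3019] [0.546 0.913 0.102] 0.117
[ 377  164   38   50 1217] [ 0.469 -0.376  0.037] 0.084
[ 99 167  48  28 934] [0.51  0.56  0.108] 0.2
[162 177  30  38 704] [0.466 0.392 0.085] 0.156
[296 189  22  15 269] [ 0.454 -0.067  0.012] 0.021
[230 190  22  17 259] [0.458 0.17  0.012] 0.021
[265 194  21  16 264] [0.439 0.047 0.012] 0.021
[324 194  22  14 268] [ 0.437 -0.169  0.013] 0.022
[ 71 213  46  33 757] [0.351 0.655 0.104] 0.188
[137 225  30  30 411] [0.313 0.47  0.076] 0.143
[241 227  33  15 396] [0.321 0.116 0.077] 0.14
[191 233  31  30 340] [0.283 0.301 0.053] 0.095
[   0  254   54  115 5170] [0.071 0.92  0.02 ] 0.204
```

View pics/c1.png

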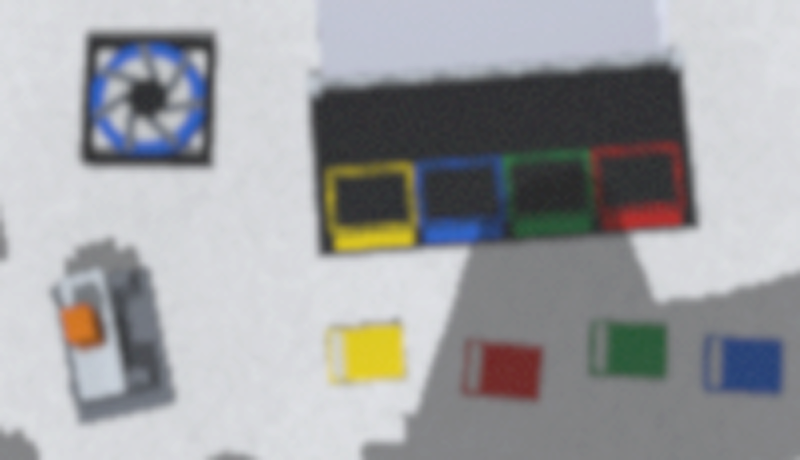

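All four tiles are there, with every stripe on the left (+y) side. The small orange roller sits on the rest at crop (85,325). Next I rectify the view for precise measuring.

```bash
cat >> h.py <<'E'
def ortho(name,img,z,x0,x1,y0,y1,s):
    """rectify at height z; image up=+x, left=+y; s px per m"""
    c=camera_info(name);E=np.linalg.inv(np.array(c["extrinsics"]))
    W,H=int((y1-y0)*s),int((x1-x0)*s);v,u=np.mgrid[:H,:W]
    P=np.stack([x1-v/s,y1-u/s,np.full(u.shape,z)],-1)@E[:3,:3].T+E[:3,3]
    return cv2.remap(img,(P[...,0]/P[...,2]*c["fx"]+c["cx"]).astype(np.float32),(P[...,1]/P[...,2]*c["fy"]+c["cy"]).astype(np.float32),cv2.INTER_CUBIC)
def bright(a): return cv2.convertScaleAbs(a,alpha=1.6,beta=15)
def rects(name,img,z,roi,sel,s=2000,minA=800):
    o=ortho(name,img,z,*roi,s);h=cv2.cvtColor(o,cv2.COLOR_BGR2HSV)
    m=sel(h).astype(np.uint8);k,l,st,c=cv2.connectedComponentsWithStats(m);r=[]
    for i in range(1,k):
        if st[i,4]>minA:
            q=np.argwhere(l==i)[:,::-1].astype(np.float32);(u,v),(w,hh),a=cv2.minAreaRect(q)
            col=np.median(o[l==i],0);r.append((roi[1]-v/s,roi[3]-u/s,w/s*1000,hh/s*1000,a,col))
    return r
E
python3 - <<'E'
from h import *
for n in("top","scene"):
    p=cv2.imread(n+".png")
    cv2.imwrite(f"pics/bed_{n}.png",bright(ortho(n,p,.006,.55,.80,-.14,.26,2000)))
    print(n)
    for r in rects(n,p,.012,(.395,.50,-.22,.22),lambda h:(h[...,1]>110)&(h[...,2]>25)): print(np.round(r[:5],4),r[5])
E
```

```text
top
[ 0.4579  0.1629 48.6218 53.47   87.4739] [ 13. 122. 135.]
[ 0.4525 -0.0742 47.7096 42.1871  4.7636] [26. 47. 17.]
[4.37100e-01 4.01000e-02 5.14106e+01 4.53305e+01 7.76520e+00] [16. 16. 62.]
[ 0.4352 -0.1763 52.4653 46.4315  5.3322] [67. 33. 16.]
scene
[ 0.46    0.1709 59.6801 70.3666 88.3153] [  0. 133. 151.]
[ 4.56100e-01 -6.53000e-02  6.83244e+01  5.73272e+01  4.69870e+00] [13. 38.  3.]
[4.41300e-01 4.87000e-02 7.02329e+01 5.89173e+01 6.75360e+00] [ 4.  4. 56.]
[ 0.4393 -0.1663 72.0713 58.7671  5.2901] [62. 23.  4.]
```

View pics/bed_top.png

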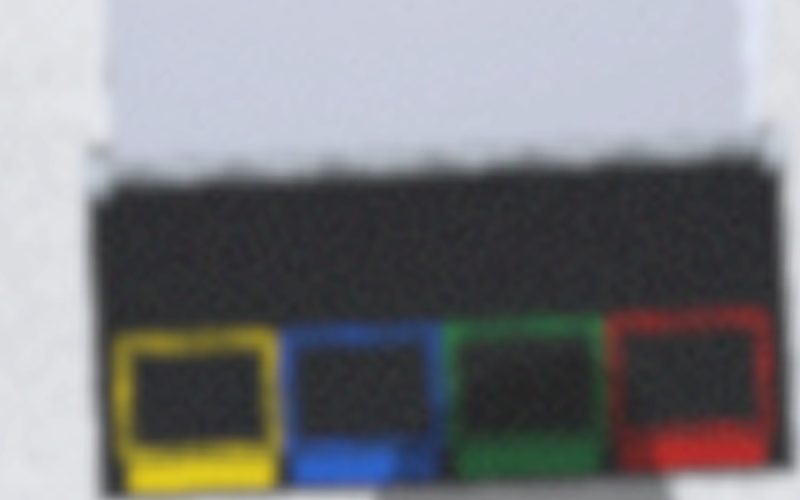

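View pics/bed_scene.png

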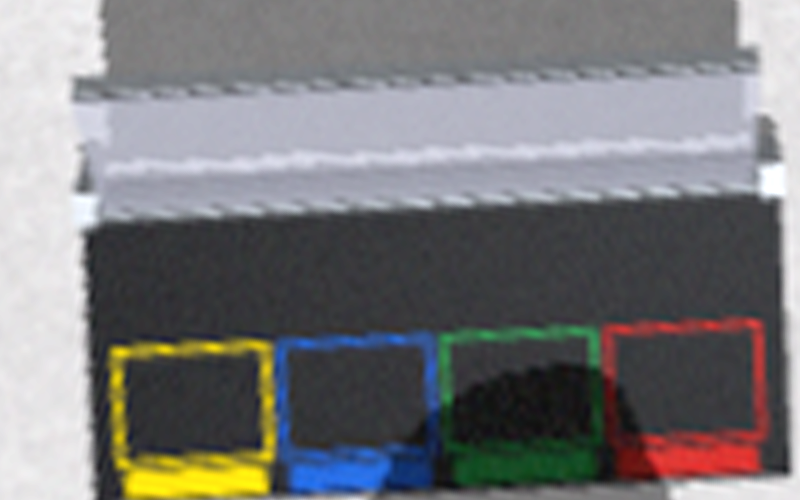

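Averaging the two cameras gives, by world (x, y) and yaw:

| Item | x | y | yaw |
|---|---|---|---|
| Blue tile | .436 | -.1675 | -.093 |
| Green tile | .4527 | -.066 | -.082 |
| Red tile | .438 | .048 | -.12 |
| Yellow tile | .4567 | .1705 | .035 |
| Yellow bay | .601 | .163 | .038 |
| Red bay | .6105 | -.085 | .038 |

The bays come out 82 mm apart, as given. I start with blue.

```bash
cat > g.py <<'E'
import sys
from h import *
# usage: g.py yaw x y z [x y z ...] : shifts (mm) in the current tool axes and spin to make tool y point along yaw
M=rot();a=[float(t) for t in sys.argv[1:]];o=get_obs()
cur=np.arctan2(M[1,1],M[0,1]);sp=-((a[0]-cur+np.pi/2)%np.pi-np.pi/2)
print("t",o["time_s"],"pos",o["ee_pos"].round(4),"ytool",round(cur,3),"F",o["force"].round(1),"w",round(o["grip_width"],4),"spin",sp.round(3) if a else"")
for i in range(1,len(a),3): print("shift",rel(a[i:i+3]).round(1))
E
python3 -m handwheel '[[[0,-22,-34],0,-1],[[0,-44,-68],0,-1],[[0,-66,-102],0,-1],[[0,-88,-136],0,-1],[[0,-106,-162],0,-1]]' 10
python3 -m handwheel '[[[0,-22,-34],0,-1],[[0,-44,-68],0,-1],[[0,-66,-102],0,-1],[[0,-88,-136],0,-1],[[0,-106,-162],0,-1]]'
python3 -m handwheel '[[[0,0,0],-0.14,-1],[[0,0,0],-0.28,-1],[[0,0,0],-0.42,-1],[[0,0,0],-0.56,-1],[[0,0,0],-0.7,-1]]'
python3 g.py -0.093 .436 -.1675 .12 .436 -.1675 .016
```

```text
time_s: 0.6
ee_pos: [0.3356, -0.3314, 0.2189]
eef_rot: [-1.638, 1.569, 1.941]
force: [-0.5, -0.4, 0.4]
grip_width: 0.0941
time_s: 1.1
ee_pos: [0.438, -0.1647, 0.219]
eef_rot: [-1.605, 1.569, 1.976]
force: [0.4, -0.9, -0.4]
grip_width: 0.094
time_s: 1.6
ee_pos: [0.4379, -0.1646, 0.2187]
eef_rot: [-2.12, 1.569, 2.167]
force: [-0.3, -0.2, -0.6]
grip_width: 0.0938
t 1.6 pos [ 0.4379 -0.1646  0.2187] ytool -0.426 F [-0.3 -0.2 -0.6] w 0.0938 spin -0.333
shift [98.7 -0.4  3.5]
shift [ 2.027e+02 -2.000e-01  3.700e+00]
```

```bash

python3 -m handwheel '[[[20,0,1],-0.13,-1],[[50,0,2],-0.26,-1],[[80,0,3.5],-0.333,-1],[[99,0,3.5],-0.333,-1],[[99,0,3.5],-0.333,-1]]'
python3 g.py -0.093 .436 -.1675 .016
python3 -m handwheel '[[[30,0,0],0,-1],[[60,0,0],0,-1],[[90,0,0],0,-1],[[103,0,0],0,-1],[[103,0,0],0,-1]]'
python3 g.py -0.093 .436 -.1675 .016 
python3 -m handwheel '[[[0,0,0],0,0],[[0,0,0],0,0.5],[[0,0,0],0,1],[[0,0,0],0,1],[[0,0,0],0,1]]' 20
python3 -m handwheel '[[[0,0,0],0,1],[[0,0,0],0,1],[[-10,0,0],0,1],[[-40,0,0],0,1],[[-70,0,0],0,1]]' 20
python3 g.py 0.038 .607 -.003 .09
```

```text
time_s: 2.1
ee_pos: [0.4351, -0.1671, 0.1175]
eef_rot: [-2.087, 1.564, 2.533]
force: [-0.8, -0.5, 0.9]
grip_width: 0.0943
t 2.1 pos [ 0.4351 -0.1671  0.1175] ytool -0.093 F [-0.8 -0.5  0.9] w 0.0943 spin 0.0
shift [101.4   1.6   0.7]
time_s: 2.6
ee_pos: [0.4349, -0.1668, 0.0151]
eef_rot: [-2.089, 1.564, 2.531]
force: [-0.2, 0.2, -0.3]
grip_width: 0.0934
t 2.6 pos [ 0.4349 -0.1668  0.0151] ytool -0.093 F [-0.2  0.2 -0.3] w 0.0934 spin -0.0
shift [-0.9  1.1  0.6]
time_s: 3.1
ee_pos: [0.435, -0.1669, 0.0152]
eef_rot: [-2.093, 1.564, 2.526]
force: [-0.4, 0.1, -0.1]
grip_width: 0.0575
time_s: 3.6
ee_pos: [0.435, -0.1669, 0.0864]
eef_rot: [-2.067, 1.563, 2.553]
force: [0.5, -0.5, -1.3]
grip_width: 0.0498
t 3.6 pos [ 0.435  -0.1669  0.0864] ytool -0.093 F [ 0.5 -0.5 -1.3] w 0.0498 spin -0.131
shift [  -4.   156.  -179.3]
```

```bash
python3 g.py 0.038 .6042 .081 .09
python3 -m handwheel '[[[0,25,-40],-0.03,1],[[0,50,-80],-0.06,1],[[0,75,-120],-0.09,1],[[-4,100,-160],-0.131,1],[[-4,115,-190],-0.131,1]]'
python3 g.py 0.038 .6042 .081 .09
```

```text
t 3.6 pos [ 0.435  -0.1669  0.0864] ytool -0.093 F [ 0.5 -0.5 -1.3] w 0.0498 spin -0.131
shift [  -3.6  145.4 -262.6]
time_s: 4.1
ee_pos: [0.5687, 0.0138, 0.0915]
eef_rot: [-2.318, 1.564, 2.435]
force: [-0.6, -0.1, -1.1]
grip_width: 0.0499
t 4.1 pos [0.5687 0.0138 0.0915] ytool 0.04 F [-0.6 -0.1 -1.1] w 0.0499 spin 0.002
shift [  1.6  38.2 -65.7]
```

```bash

python3 -m handwheel '[[[1,20,-33],0.002,1],[[1,38.2,-65.7],0.002,1],[[15,38.2,-65.7],0.002,1],[[40,38.2,-65.7],0.002,1],[[40,38.2,-65.7],0.002,1]]'
python3 g.py 0.038 .6042 .081 .0216
python3 -m handwheel '[[[10,0,0],0,1],[[20,0,0],0,1],[[29,0,0],0,1],[[29,0,0],0,1],[[29,0,0],0,1]]'
python3 g.py 0.038 .6042 .081 .0216
```

```text
time_s: 4.6
ee_pos: [0.602, 0.0808, 0.0488]
eef_rot: [-1.956, 1.56, 2.794]
force: [-0.4, -0.4, -0.1]
grip_width: 0.0499
t 4.6 pos [0.602  0.0808 0.0488] ytool 0.038 F [-0.4 -0.4 -0.1] w 0.0499 spin 0.0
shift [27.1  2.5 -0. ]
time_s: 5.1
ee_pos: [0.6018, 0.0806, 0.0205]
eef_rot: [-1.954, 1.56, 2.796]
force: [-3.8, -1.3, 8.2]
grip_width: 0.05
t 5.1 pos [0.6018 0.0806 0.0205] ytool 0.038 F [-3.8 -1.3  8.2] w 0.05 spin 0.0
shift [-1.1  2.4 -0.3]
```

```bash

python3 -m handwheel '[[[-2,1,0],0,1],[[-2,2.4,0],0,1],[[-0.8,2.4,0],0,1],[[-0.8,2.4,0],0,1],[[-0.8,2.4,0],0,1]]'
python3 g.py 0.038 .6042 .081 .0216
python3 -m handwheel '[[[0,0,0],0,0.3],[[0,0,0],0,0],[[0,0,0],0,-0.3],[[0,0,0],0,-0.6],[[0,0,0],0,-0.7]]'
python3 -m handwheel '[[[0,0,0],0,-0.7],[[-15,0,0],0,-0.7],[[-50,0,0],0,-1],[[-90,0,0],0,-1],[[-90,0,0],0,-1]]'
python3 g.py -0.082 .4527 -.066 .1
```

```text
time_s: 5.6
ee_pos: [0.6041, 0.0807, 0.021]
eef_rot: [-1.942, 1.56, 2.808]
force: [-0.8, -0.5, -0.4]
grip_width: 0.0499
t 5.6 pos [0.6041 0.0807 0.021 ] ytool 0.038 F [-0.8 -0.5 -0.4] w 0.0499 spin 0.0
shift [-0.6  0.1 -0.3]
time_s: 6.1
ee_pos: [0.6042, 0.0807, 0.0211]
eef_rot: [-1.948, 1.56, 2.803]
force: [-0.0, -0.9, -0.0]
grip_width: 0.0701
time_s: 6.6
ee_pos: [0.6076, 0.0805, 0.1179]
eef_rot: [-2.961, 1.566, 1.789]
force: [0.5, -0.3, -0.8]
grip_width: 0.0936
t 6.6 pos [0.6076 0.0805 0.1179] ytool 0.038 F [ 0.5 -0.3 -0.8] w 0.0936 spin 0.12
shift [  17.4 -160.4  140.6]
```

```bash

python3 -m handwheel '[[[0,-35,30],0.03,-1],[[0,-70,60],0.06,-1],[[0,-105,90],0.09,-1],[[5,-140,120],0.12,-1],[[17,-160,140.6],0.12,-1]]'
python3 g.py -0.082 .4527 -.066 .1
python3 - <<'E'
from h import *
for n in("top","scene"):
    p,d=camera(n);cv2.imwrite(n+"1.png",p)
    a=bright(ortho(n,p,.018,.55,.65,-.13,.21,2350));cv2.imwrite("t.png",a)
    globals()[n]=a
cv2.imwrite("pics/b1.png",np.vstack([top,scene]))
E
```

```text
time_s: 7.1
ee_pos: [0.4515, -0.0673, 0.1015]
eef_rot: [2.959, 1.567, 1.305]
force: [0.1, 0.2, 0.4]
grip_width: 0.0941
t 7.1 pos [ 0.4515 -0.0673  0.1015] ytool -0.084 F [0.1 0.2 0.4] w 0.0941 spin -0.002
shift [ 1.5  1.1 -1.4]
```

View pics/b1.png

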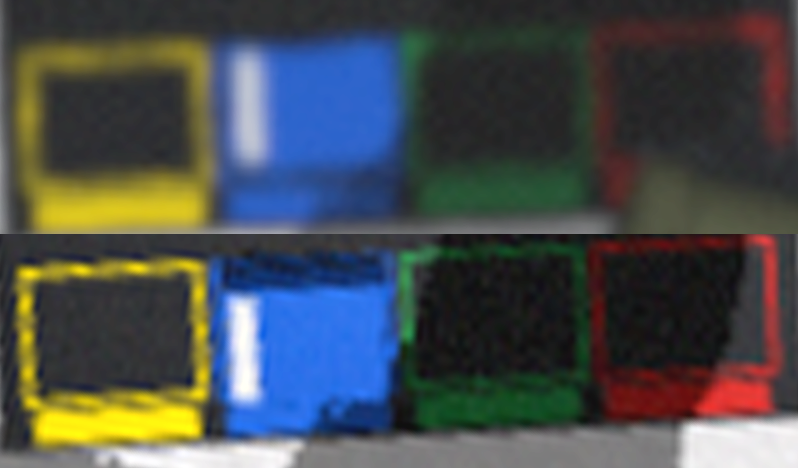

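The blue tile lies in its bay with the stripe left (+y). The stripe at u 233–267 puts it within about 1 mm of the commanded x in both cameras. Green is next.

```bash

python3 -m handwheel '[[[25,1,-1.4],0,-1],[[50,1,-1.4],0,-1],[[75,1,-1.4],0,-1],[[85.5,1,-1.4],0,-1],[[85.5,1,-1.4],0,-1]]'
python3 g.py -0.082 .4527 -.066 .016
python3 -m handwheel '[[[0,0,0],0,0],[[0,0,0],0,0.5],[[0,0,0],0,1],[[0,0,0],0,1],[[0,0,0],0,1]]' 20
python3 -m handwheel '[[[0,0,0],0,1],[[0,0,0],0,1],[[-10,0,0],0,1],[[-40,0,0],0,1],[[-70,0,0],0,1]]' 20
python3 g.py 0.038 .6077 -.0020 .09
```

```text
time_s: 7.7
ee_pos: [0.4524, -0.0655, 0.0149]
eef_rot: [-2.54, 1.566, 2.089]
force: [-1.3, -0.0, -0.0]
grip_width: 0.094
t 7.7 pos [ 0.4524 -0.0655  0.0149] ytool -0.084 F [-1.3 -0.  -0. ] w 0.094 spin -0.002
shift [-1.1  0.4  0.4]
time_s: 8.2
ee_pos: [0.4524, -0.0655, 0.015]
eef_rot: [-2.567, 1.566, 2.062]
force: [-0.6, 0.4, 0.2]
grip_width: 0.0574
time_s: 8.7
ee_pos: [0.4522, -0.0658, 0.0862]
eef_rot: [-2.428, 1.565, 2.2]
force: [0.6, 0.1, 0.0]
grip_width: 0.0496
t 8.7 pos [ 0.4522 -0.0658  0.0862] ytool -0.084 F [0.6 0.1 0. ] w 0.0496 spin -0.122
shift [ -4.  149.5 -76.6]
```

```bash

python3 -m handwheel '[[[0,30,-16],-0.03,1],[[-2,60,-32],-0.06,1],[[-4,90,-48],-0.09,1],[[-4,125,-64],-0.122,1],[[-4,149.5,-76.6],-0.122,1]]'
python3 g.py 0.038 .6077 -.002 .05
python3 -m handwheel '[[[10,0,0],0,1],[[25,0,0],0,1],[[38,0,0],0,1],[[38,0,0],0,1],[[38,0,0],0,1]]'
python3 g.py 0.038 .6077 -.002 .0215
```

```text
time_s: 9.2
ee_pos: [0.6093, -0.0012, 0.0907]
eef_rot: [-2.662, 1.565, 2.09]
force: [-0.6, -0.4, -0.5]
grip_width: 0.0496
t 9.2 pos [ 0.6093 -0.0012  0.0907] ytool 0.039 F [-0.6 -0.4 -0.5] w 0.0496 spin 0.001
shift [40.7 -1.5  0.9]
time_s: 9.7
ee_pos: [0.6087, -0.0014, 0.0527]
eef_rot: [-2.556, 1.565, 2.195]
force: [0.3, 1.2, -1.3]
grip_width: 0.0497
t 9.7 pos [ 0.6087 -0.0014  0.0527] ytool 0.039 F [ 0.3  1.2 -1.3] w 0.0497 spin 0.001
shift [31.2 -0.9  0.7]
```

```bash

python3 -m handwheel '[[[10,-0.9,0.7],0,1],[[20,-0.9,0.7],0,1],[[31,-0.9,0.7],0,1],[[31,-0.9,0.7],0,1],[[31,-0.9,0.7],0,1]]'
python3 g.py 0.038 .6077 -.002 .0215
python3 -m handwheel '[[[0,0,0],0,0.3],[[0,0,0],0,0],[[0,0,0],0,-0.3],[[0,0,0],0,-0.6],[[0,0,0],0,-0.7]]'
python3 -m handwheel '[[[0,0,0],0,-0.7],[[-15,0,0],0,-0.7],[[-50,0,0],0,-1],[[-90,0,0],0,-1],[[-90,0,0],0,-1]]'
python3 g.py -0.12 .438 .048 .1
```

```text
time_s: 10.2
ee_pos: [0.6075, -0.0019, 0.0209]
eef_rot: [-2.471, 1.564, 2.281]
force: [0.0, -1.1, -0.8]
grip_width: 0.0495
t 10.2 pos [ 0.6075 -0.0019  0.0209] ytool 0.039 F [ 0.  -1.1 -0.8] w 0.0495 spin 0.001
shift [-0.6  0.2  0.1]
time_s: 10.7
ee_pos: [0.6075, -0.0019, 0.0209]
eef_rot: [-2.475, 1.564, 2.276]
force: [0.1, -1.1, 1.2]
grip_width: 0.0703
time_s: 11.2
ee_pos: [0.6104, -0.0025, 0.1177]
eef_rot: [2.195, 1.564, 0.663]
force: [0.6, 1.0, 1.2]
grip_width: 0.0938
t 11.2 pos [ 0.6104 -0.0025  0.1177] ytool 0.039 F [0.6 1.  1.2] w 0.0938 spin 0.159
shift [  17.  -170.4  -57.1]
```

Red next.

```bash

python3 -m handwheel '[[[0,-35,-12],0.04,-1],[[0,-70,-24],0.08,-1],[[5,-105,-36],0.12,-1],[[10,-140,-48],0.159,-1],[[17,-170,-57],0.159,-1]]'
python3 g.py -0.12 .438 .048 .016
python3 -m handwheel '[[[25,0,0],0,-1],[[50,0,0],0,-1],[[75,0,0],0,-1],[[85,0,0],0,-1],[[85,0,0],0,-1]]'
python3 g.py -0.12 .438 .048 .0155
python3 -m handwheel '[[[0,0,0],0,0],[[0,0,0],0,0.5],[[0,0,0],0,1],[[0,0,0],0,1],[[0,0,0],0,1]]' 20
python3 -m handwheel '[[[0,0,0],0,1],[[0,0,0],0,1],[[-10,0,0],0,1],[[-40,0,0],0,1],[[-70,0,0],0,1]]' 20
python3 g.py 0.038 .6108 -.0848 .09
```

```text
time_s: 11.7
ee_pos: [0.4368, 0.0483, 0.1005]
eef_rot: [2.292, 1.563, 0.6]
force: [1.0, 0.3, 1.1]
grip_width: 0.0941
t 11.7 pos [0.4368 0.0483 0.1005] ytool -0.121 F [1.  0.3 1.1] w 0.0941 spin -0.001
shift [84.5  0.7  0.6]
time_s: 12.2
ee_pos: [0.4372, 0.0487, 0.0153]
eef_rot: [2.402, 1.564, 0.71]
force: [-0.3, 0.2, -0.7]
grip_width: 0.094
t 12.2 pos [0.4372 0.0487 0.0153] ytool -0.121 F [-0.3  0.2 -0.7] w 0.094 spin -0.001
shift [-0.2  0.9  0.6]
time_s: 12.7
ee_pos: [0.4372, 0.0487, 0.0155]
eef_rot: [2.38, 1.564, 0.688]
force: [-0.4, -0.5, 1.0]
grip_width: 0.0573
time_s: 13.2
ee_pos: [0.4364, 0.0484, 0.0867]
eef_rot: [2.496, 1.565, 0.803]
force: [0.3, 0.2, -1.2]
grip_width: 0.0496
t 13.2 pos [0.4364 0.0484 0.0867] ytool -0.121 F [ 0.3  0.2 -1.2] w 0.0496 spin -0.159
shift [ -3.2 189.2 111.1]
```

```bash

python3 -m handwheel '[[[0,38,22],-0.04,1],[[-2,76,44],-0.08,1],[[-3,114,66],-0.12,1],[[-3,152,88],-0.159,1],[[-3,187,110.5],-0.159,1]]'
python3 g.py 0.038 .6108 -.0845 .05
python3 -m handwheel '[[[10,0,0],0,1],[[25,0,0],0,1],[[40,0,0],0,1],[[40,0,0],0,1],[[40,0,0],0,1]]'
python3 g.py 0.038 .6108 -.0845 .0214
```

```text
time_s: 13.7
ee_pos: [0.61, -0.0852, 0.0906]
eef_rot: [2.29, 1.565, 0.759]
force: [0.2, -0.2, -0.8]
grip_width: 0.0501
t 13.7 pos [ 0.61   -0.0852  0.0906] ytool 0.039 F [ 0.2 -0.2 -0.8] w 0.0501 spin 0.001
shift [40.6  0.7 -0.5]
time_s: 14.2
ee_pos: [0.6097, -0.0844, 0.0505]
eef_rot: [2.408, 1.565, 0.877]
force: [-0.0, -0.2, 0.4]
grip_width: 0.0496
t 14.2 pos [ 0.6097 -0.0844  0.0505] ytool 0.04 F [-0.  -0.2  0.4] w 0.0496 spin 0.002
shift [29.1  1.   0.3]
```

```bash

python3 -m handwheel '[[[10,1,0],0,1],[[20,1,0],0,1],[[29,1,0],0,1],[[29,1,0],0,1],[[29,1,0],0,1]]'
python3 g.py 0.038 .6108 -.0845 .0214
python3 -m handwheel '[[[0,0,0],0,0.3],[[0,0,0],0,0],[[0,0,0],0,-0.3],[[0,0,0],0,-0.6],[[0,0,0],0,-0.7]]'
python3 -m handwheel '[[[0,0,0],0,-0.7],[[-15,0,0],0,-0.7],[[-50,0,0],0,-1],[[-90,0,0],0,-1],[[-90,0,0],0,-1]]'
python3 g.py 0.035 .4567 .1705 .1
```

```text
time_s: 14.7
ee_pos: [0.6107, -0.0841, 0.0209]
eef_rot: [2.487, 1.565, 0.956]
force: [0.4, -0.1, -0.4]
grip_width: 0.0494
t 14.7 pos [ 0.6107 -0.0841  0.0209] ytool 0.04 F [ 0.4 -0.1 -0.4] w 0.0494 spin 0.002
shift [-0.5  0.1  0.4]
time_s: 15.2
ee_pos: [0.6107, -0.0842, 0.021]
eef_rot: [2.472, 1.565, 0.941]
force: [0.5, -0.5, 0.4]
grip_width: 0.0704
time_s: 15.7
ee_pos: [0.6128, -0.085, 0.1178]
eef_rot: [1.736, 1.558, 0.205]
force: [0.6, -0.6, -0.4]
grip_width: 0.0934
t 15.7 pos [ 0.6128 -0.085   0.1178] ytool 0.04 F [ 0.6 -0.6 -0.4] w 0.0934 spin 0.005
shift [  16.5 -146.  -261.5]
```

```bash

python3 -m handwheel '[[[0,-25,-43],0,-1],[[0,-50,-86],0,-1],[[0,-75,-129],0,-1],[[0,-100,-172],0,-1],[[0,-122,-215],0,-1]]'
python3 g.py 0.035 .4567 .1705 .1
python3 - <<'E'
from h import *
for n in("top","scene"):
    p,d=camera(n);cv2.imwrite(n+"2.png",p)
    print(n)
    for r in rects(n,p,.012,(.395,.50,-.22,.24),lambda h:(h[...,1]>110)&(h[...,2]>25)): print(np.round(r[:5],4),r[5])
E
```

```text
time_s: 16.2
ee_pos: [0.481, 0.1263, 0.1174]
eef_rot: [1.737, 1.557, 0.206]
force: [-0.2, 0.8, 0.2]
grip_width: 0.0939
t 16.2 pos [0.481  0.1263 0.1174] ytool 0.04 F [-0.2  0.8  0.2] w 0.0939 spin 0.005
shift [ 17.2 -22.7 -45.1]
top
[ 0.4558  0.1841 44.5239  9.9122 88.5121] [29. 59. 63.]
scene
[ 0.4604  0.1709 59.7882 70.9557 86.7295] [ 0. 62. 71.]
```

Yellow is unmoved, so I pick and place it.

```bash

python3 -m handwheel '[[[5,-12,-23],0,-1],[[17,-22.7,-45],0,-1],[[50,-22.7,-45],0,-1],[[85,-22.7,-45],0,-1],[[100,-22.7,-45],0,-1]]'
python3 g.py 0.038 .4567 .1705 .0155
python3 -m handwheel '[[[1.5,0,0],0,-1],[[1.5,0,0],0,0.4],[[1.5,0,0],0,1],[[1.5,0,0],0,1],[[1.5,0,0],0,1]]' 20
python3 -m handwheel '[[[0,0,0],0,1],[[0,0,0],0,1],[[-10,0,0],0,1],[[-40,0,0],0,1],[[-70,0,0],0,1]]' 20
python3 g.py 0.038 .6015 .163 .09
```

```text
time_s: 16.8
ee_pos: [0.4559, 0.1723, 0.0152]
eef_rot: [1.758, 1.56, 0.232]
force: [0.2, -0.5, 0.2]
grip_width: 0.094
t 16.8 pos [0.4559 0.1723 0.0152] ytool 0.044 F [ 0.2 -0.5  0.2] w 0.094 spin 0.006
shift [-0.3  0.7  1.9]
time_s: 17.3
ee_pos: [0.4554, 0.172, 0.0144]
eef_rot: [1.799, 1.562, 0.272]
force: [-8.2, 0.2, 11.2]
grip_width: 0.0658
time_s: 17.8
ee_pos: [0.4546, 0.1716, 0.0857]
eef_rot: [1.789, 1.563, 0.262]
force: [0.5, -0.1, -0.9]
grip_width: 0.0498
t 17.8 pos [0.4546 0.1716 0.0857] ytool 0.044 F [ 0.5 -0.1 -0.9] w 0.0498 spin 0.006
shift [ -3.3 146.4  15. ]
```

```bash

python3 -m handwheel '[[[0,30,3],0.006,1],[[-2,60,6],0.006,1],[[-3,90,9],0.006,1],[[-3,120,12],0.006,1],[[-3,146.4,13.8],0.006,1]]'
python3 g.py 0.038 .6015 .1642 .05
python3 -m handwheel '[[[10,0,0],0,1],[[25,0,0],0,1],[[37,0,0],0,1],[[37,0,0],0,1],[[37,0,0],0,1]]'
python3 g.py 0.038 .6015 .1642 .0214
```

```text
time_s: 18.3
ee_pos: [0.6029, 0.1638, 0.0906]
eef_rot: [1.785, 1.562, 0.252]
force: [-0.0, 0.2, -0.5]
grip_width: 0.0501
t 18.3 pos [0.6029 0.1638 0.0906] ytool 0.037 F [-0.   0.2 -0.5] w 0.0501 spin -0.001
shift [40.5 -1.8 -0.4]
time_s: 18.8
ee_pos: [0.6027, 0.164, 0.0535]
eef_rot: [1.788, 1.563, 0.255]
force: [0.7, -0.5, 0.7]
grip_width: 0.0496
t 18.8 pos [0.6027 0.164  0.0535] ytool 0.038 F [ 0.7 -0.5  0.7] w 0.0496 spin -0.0
shift [32.1 -1.5 -0.2]
```

```bash

python3 -m handwheel '[[[10,-1.4,0],0,1],[[20,-1.4,0],0,1],[[32.2,-1.4,0],0,1],[[32.2,-1.4,0],0,1],[[32.2,-1.4,0],0,1]]'
python3 g.py 0.038 .6015 .1642 .0214
python3 -m handwheel '[[[0,0,0],0,0.3],[[0,0,0],0,0],[[0,0,0],0,-0.3],[[0,0,0],0,-0.6],[[0,0,0],0,-0.7]]'
python3 -m handwheel '[[[0,0,0],0,-0.7],[[-15,0,0],0,-0.7],[[-50,0,0],0,-1],[[-100,0,0],0,-1],[[-150,0,0],0,-1]]'
python3 -m handwheel '[[[-10,-40,0],0,-1],[[-20,-80,0],0,-1],[[-30,-120,0],0,-1],[[-40,-160,0],0,-1],[[-50,-200,0],0,-1]]'
python3 - <<'E'
from h import *
b=[]
for n in("top","scene"):
    p,d=camera(n);cv2.imwrite(n+"3.png",p);np.save(n+"3d.npy",d)
    b.append(bright(ortho(n,p,.018,.55,.65,-.13,.21,2350)))
    q=bright(ortho(n,p,.076,.38,.56,.30,.50,2000));cv2.imwrite(f"{n}_r.png",q);globals()[n]=q
cv2.imwrite("pics/b3.png",np.vstack(b));cv2.imwrite("pics/r3.png",np.hstack([top,scene]))
print(get_obs()["ee_pos"])
C=cloud("top",np.load("top3d.npy"))
for lo,hi in((.06,.10),(.13,.17)):
  m=(C[...,2]>lo)&(C[...,2]<hi)&(abs(C[...,0]-.466)<.1)&(abs(C[...,1]-.40)<.075)
  q=C[m];r=cv2.minAreaRect((q[:,:2]*1000).astype(np.float32));print(m.sum(),np.median(q,0),r)
E
```

```text
time_s: 19.3
ee_pos: [0.6015, 0.164, 0.0205]
eef_rot: [1.79, 1.563, 0.257]
force: [0.5, -0.5, 0.0]
grip_width: 0.0497
t 19.3 pos [0.6015 0.164  0.0205] ytool 0.038 F [ 0.5 -0.5  0. ] w 0.0497 spin -0.0
shift [-0.9  0.  -0.2]
time_s: 19.8
ee_pos: [0.6017, 0.164, 0.0206]
eef_rot: [1.785, 1.563, 0.252]
force: [1.8, 1.0, 2.9]
grip_width: 0.0707
time_s: 20.3
ee_pos: [0.5998, 0.1636, 0.1729]
eef_rot: [1.793, 1.564, 0.26]
force: [-0.1, -0.1, 0.3]
grip_width: 0.0939
time_s: 20.8
ee_pos: [0.3976, 0.1557, 0.2224]
eef_rot: [1.809, 1.564, 0.276]
force: [0.6, 1.0, -0.0]
grip_width: 0.0943
[0.39676715 0.15601136 0.22379907]
352 [0.45626782 0.39633403 0.08859866] ((472.8056640625, 398.4281311035156), (111.05233764648438, 70.59069061279297), 11.633872985839844)
81 [0.4709593  0.4017626  0.14825007] ((471.66229248046875, 402.3379821777344), (30.83062171936035, 26.11116600036621), 8.69222640991211)
```

View pics/b3.png

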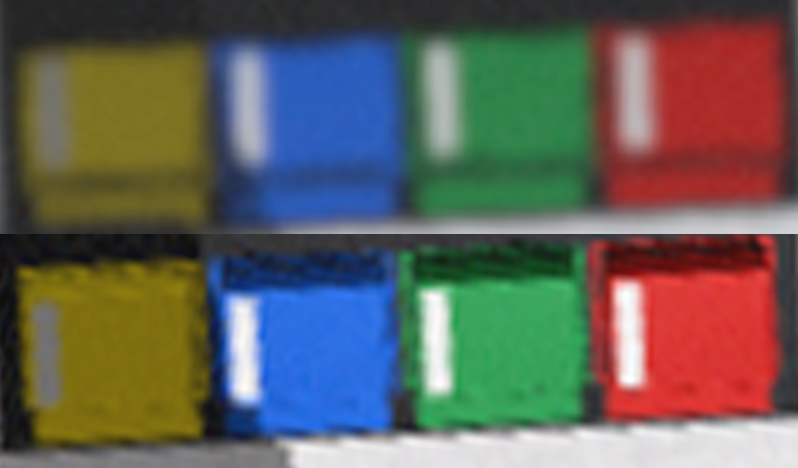

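View pics/r3.png

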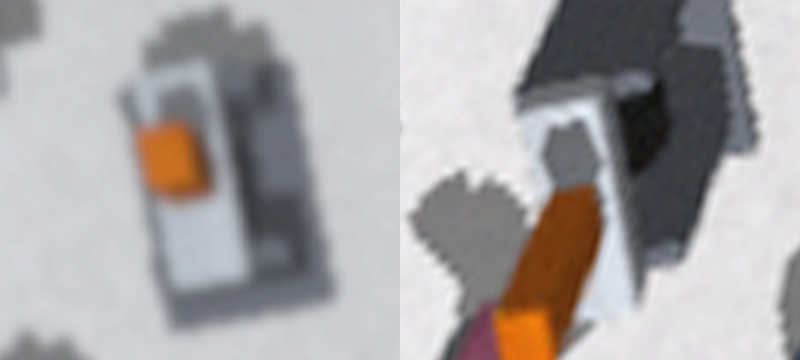

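All four tiles sit in their bays with the stripes left. Stripe left edges are at u = 37, 231, 424 and 615 in the top half, a regular 82 mm pitch. The roller is on the rest with its handle at about (170,155) in the left crop, yaw about +0.17. I measure the handle next.

```bash
python3 - <<'E'
from h import *
for n in("top","scene"):
    p=cv2.imread(n+"3.png");print(n)
    for r in rects(n,p,.15,(.40,.55,.34,.46),lambda h:(h[...,0]<16)&(h[...,1]>150)&(h[...,2]>(140 if n=="top" else 170)),minA=400): print(np.round(r[:5],4),r[5])
    C=cloud(n,np.load(n+"3d.npy"))
    m=(C[...,2]>.141)&(C[...,2]<.165)&(abs(C[...,0]-.47)<.06)&(abs(C[...,1]-.40)<.05);q=C[m];print("handle",m.sum(),q.mean(0).round(4),cv2.minAreaRect((q[:,:2]*1000).astype(np.float32)))
    m=(C[...,2]>.083)&(C[...,2]<.099)&(abs(C[...,0]-.47)<.08)&(abs(C[...,1]-.40)<.06);q=C[m];print("bar",m.sum(),q.mean(0).round(4),cv2.minAreaRect((q[:,:2]*1000).astype(np.float32)))
E
python3 g.py .17 .472 .402 .19
```

```text
top
handle 72 [0.4711 0.4023 0.149 ] ((471.6131286621094, 402.65985107421875), (30.83062171936035, 25.459991455078125), 8.69222640991211)
bar 272 [0.4681 0.3998 0.0896] ((471.6966552734375, 402.2442321777344), (111.11155700683594, 40.96270751953125), 10.002774238586426)
scene
handle 68 [0.4731 0.4018 0.1486] ((470.6530456542969, 402.53955078125), (31.680784225463867, 24.37856101989746), 11.753551483154297)
bar 245 [0.4819 0.4    0.0901] ((469.99267578125, 401.8715515136719), (112.98711395263672, 41.44745635986328), 11.197574615478516)
t 20.9 pos [0.3968 0.156  0.2238] ytool 0.039 F [ 0.4 -0.1  0.3] w 0.0939 spin -0.131
shift [  35.1   84.4 -242.8]
```

```bash

python3 -m handwheel '[[[0,15,-45],-0.04,-1],[[0,30,-90],-0.08,-1],[[5,45,-135],-0.12,-1],[[15,60,-178],-0.144,-1],[[30,72,-215],-0.144,-1]]'
python3 g.py .183 .471 .402 .19
python3 -m handwheel '[[[5,12,-28],0,-1],[[5,12,-28],0,-1],[[5,12,-28],0,-1],[[5,12,-28],0,-1],[[5,12,-28],0,-1]]'
python3 g.py .183 .471 .402 .128
```

```text
time_s: 21.4
ee_pos: [0.4613, 0.3761, 0.1952]
eef_rot: [1.722, 1.561, 0.335]
force: [-0.2, -0.7, -0.1]
grip_width: 0.0939
t 21.4 pos [0.4613 0.3761 0.1952] ytool 0.184 F [-0.2 -0.7 -0.1] w 0.0939 spin 0.001
shift [  5.4  14.2 -23.7]
time_s: 21.9
ee_pos: [0.4683, 0.405, 0.1912]
eef_rot: [1.742, 1.56, 0.354]
force: [0.0, -0.4, -0.5]
grip_width: 0.0943
t 21.9 pos [0.4683 0.405  0.1912] ytool 0.183 F [ 0.  -0.4 -0.5] w 0.0943 spin 0.0
shift [63.2  1.5  3.6]
```

```bash

python3 -m handwheel '[[[15,1.5,3.6],0,-1],[[35,1.5,3.6],0,-1],[[55,1.5,3.6],0,-1],[[63,1.5,3.6],0,-1],[[63,1.5,3.6],0,-1]]'
python3 g.py .183 .471 .402 .128
python3 -m handwheel '[[[0,0,0],0,-0.4],[[0,0,0],0,0.0],[[0,0,0],0,0.3],[[0,0,0],0,0.5],[[0,0,0],0,1]]' 8
python3 -m handwheel '[[[0,0,0],0,1],[[0,0,0],0,1],[[0,0,0],0,1],[[0,0,0],0,1],[[0,0,0],0,1]]' 8
python3 g.py .183 .471 .402 .128
```

```text
time_s: 22.4
ee_pos: [0.4709, 0.4014, 0.1277]
eef_rot: [1.697, 1.561, 0.309]
force: [0.8, -0.1, 0.3]
grip_width: 0.0937
t 22.4 pos [0.4709 0.4014 0.1277] ytool 0.183 F [ 0.8 -0.1  0.3] w 0.0937 spin -0.0
shift [-0.3  0.2 -0.6]
time_s: 22.9
ee_pos: [0.4709, 0.4015, 0.128]
eef_rot: [1.712, 1.561, 0.324]
force: [-0.7, -0.8, 0.1]
grip_width: 0.0576
time_s: 23.4
ee_pos: [0.4709, 0.4014, 0.128]
eef_rot: [1.709, 1.561, 0.322]
force: [-0.5, -0.3, 1.4]
grip_width: 0.03
t 23.4 pos [0.4709 0.4014 0.128 ] ytool 0.183 F [-0.5 -0.3  1.4] w 0.03 spin -0.0
shift [ 0.   0.2 -0.5]
```

```bash

python3 -m handwheel '[[[0,0,0],0,1],[[0,0,0],0,1],[[0,0,0],0,1],[[-10,0,0],0,1],[[-20,0,0],0,1]]' 40
python3 g.py .183 .471 .402 .128
python3 -m handwheel '[[[-20,0,0],0,1],[[-40,0,0],0,1],[[-60,0,0],0,1],[[-75,0,0],0,1],[[-75,0,0],0,1]]'
python3 g.py .038 .6119 -.1168 .215
```

```text
time_s: 23.9
ee_pos: [0.4706, 0.4013, 0.1483]
eef_rot: [1.683, 1.561, 0.295]
force: [0.7, -0.7, -3.8]
grip_width: 0.0297
t 23.9 pos [0.4706 0.4013 0.1483] ytool 0.183 F [ 0.7 -0.7 -3.8] w 0.0297 spin -0.0
shift [20.3  0.3 -0.6]
time_s: 24.4
ee_pos: [0.4706, 0.4016, 0.2262]
eef_rot: [1.793, 1.557, 0.405]
force: [-0.1, 0.5, -3.5]
grip_width: 0.0295
t 24.4 pos [0.4706 0.4016 0.2262] ytool 0.183 F [-0.1  0.5 -3.5] w 0.0295 spin 0.145
shift [ 10.1  44.6 535.4]
```

```bash

python3 -m handwheel '[[[0,2,30],0,1],[[0,5,70],0,1],[[0,9,115],0,1],[[0,13,160],0,1],[[0,17,205],0,1]]'
python3 -m handwheel '[[[0,4,45],0.03,1],[[0,8,90],0.06,1],[[0,11,135],0.1,1],[[0,15,175],0.145,1],[[0,18,205],0.145,1]]'
python3 g.py .038 .6119 -.1168 .18
```

```text
time_s: 24.9
ee_pos: [0.5245, 0.2013, 0.2251]
eef_rot: [1.788, 1.558, 0.4]
force: [0.8, 0.6, -4.0]
grip_width: 0.0295
time_s: 25.4
ee_pos: [0.5797, 0.0005, 0.2241]
eef_rot: [1.937, 1.558, 0.401]
force: [-0.9, -0.5, -3.3]
grip_width: 0.0297
t 25.4 pos [5.797e-01 5.000e-04 2.241e-01] ytool 0.035 F [-0.9 -0.5 -3.3] w 0.0297 spin -0.003
shift [ 43.9  27.6 118.5]
```

```bash
cat > chk.py <<'E'
from h import *
def stripes(n,p):
    r=rects(n,p,.018,(.55,.66,-.14,.22),lambda h:(h[...,1]<75)&(h[...,2]>70),minA=500)
    return [(round(a[0],4),round(a[1],4),round(a[2]),round(a[3]),round(a[4],1)) for a in r if 35<max(a[2:4])<62 and min(a[2:4])<25]
if __name__=="__main__":
    import sys
    for n in("top","scene"):
        p=camera(n)[0];cv2.imwrite(n+"_last.png",p)
        if len(sys.argv)>1: print(n,"ref",stripes(n,cv2.imread(n+"3.png")))
        print(n,stripes(n,p))
E
python3 -m handwheel '[[[0,7,30],-0.003,1],[[10,14,60],-0.003,1],[[20,21,90],-0.003,1],[[30,27.6,118.5],-0.003,1],[[40,27.6,118.5],-0.003,1]]'
python3 g.py .038 .6119 -.1168 .14
python3 chk.py ref
```

```text
time_s: 25.9
ee_pos: [0.6119, -0.1199, 0.1823]
eef_rot: [1.935, 1.559, 0.399]
force: [0.3, 0.5, -4.6]
grip_width: 0.0294
t 25.9 pos [ 0.6119 -0.1199  0.1823] ytool 0.035 F [ 0.3  0.5 -4.6] w 0.0294 spin -0.003
shift [42.3 -0.3 -2.9]
top ref [(0.6105, -0.0596, 46, 13, 87.0), (0.607, 0.0224, 49, 16, 87.8), (0.6038, 0.105, 46, 13, 90.0)]
top [(0.6065, 0.1053, 40, 12, 86.3), (0.602, 0.188, 41, 10, 86.6), (0.555, -0.0465, 61, 8, -0.0)]
scene ref [(0.6073, -0.0579, 44, 11, 87.4), (0.6042, 0.0245, 45, 12, 88.0), (0.601, 0.1064, 42, 11, 88.0)]
scene []
```

```bash
python3 - <<'E'
from h import *
cv2.imwrite("pics/v9.png",np.hstack([bright(cv2.imread(n+"_last.png")[90:300,130:390] if n=="top" else cv2.imread(n+"_last.png")[130:340,130:390]) for n in("top","scene")]))
E
```

```text
(no output)
```

View pics/v9.png

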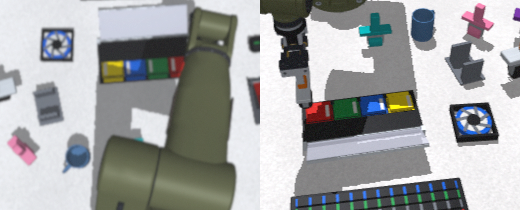

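The tiles are all in place and the roller is held above the red end. I descend onto red.

```bash

python3 -m handwheel '[[[15,0,-2.5],0,1],[[30,0,-2.5],0,1],[[42,0,-2.5],0,1],[[42,0,-2.5],0,1],[[42,0,-2.5],0,1]]'
python3 g.py .038 .6119 -.1168 .128 .6095 -.0528 .128
python3 -m handwheel '[[[3,0,0],0,1],[[6,0,0],0,1],[[9,0,0],0,1],[[12,0,0],0,1],[[12,0,0],0,1]]'
python3 g.py .038 .6095 -.0528 .128
```

```text
time_s: 26.5
ee_pos: [0.6113, -0.1138, 0.1398]
eef_rot: [2.169, 1.561, 0.636]
force: [0.1, -0.8, -3.4]
grip_width: 0.0295
t 26.5 pos [ 0.6113 -0.1138  0.1398] ytool 0.037 F [ 0.1 -0.8 -3.4] w 0.0295 spin -0.001
shift [11.8  0.4  3. ]
shift [ 12.2   0.3 -61. ]
time_s: 27.0
ee_pos: [0.6117, -0.1139, 0.1281]
eef_rot: [2.105, 1.56, 0.572]
force: [0.4, -1.1, 2.8]
grip_width: 0.0297
t 27.0 pos [ 0.6117 -0.1139  0.1281] ytool 0.037 F [ 0.4 -1.1  2.8] w 0.0297 spin -0.001
shift [  0.4   0.1 -61.1]
```

```bash

python3 -m handwheel '[[[-4,0,0],0,1],[[-12,0,0],0,1],[[-12,0,2],0,1],[[-12,0,4],0,1],[[-12,0,4],0,1]]'
python3 g.py .038 .6119 -.1175 .1285
python3 -m handwheel '[[[3,0,0],0,1],[[6,0,0],0,1],[[9,0,0],0,1],[[11,0,0],0,1],[[11,0,0],0,1]]'
python3 g.py .038 .6095 -.0525 .1288
```

```text
time_s: 27.5
ee_pos: [0.6115, -0.1182, 0.1397]
eef_rot: [2.148, 1.561, 0.615]
force: [-0.4, -0.1, -4.6]
grip_width: 0.0295
t 27.5 pos [ 0.6115 -0.1182  0.1397] ytool 0.037 F [-0.4 -0.1 -4.6] w 0.0295 spin -0.001
shift [11.2  0.3 -0.6]
time_s: 28.0
ee_pos: [0.6116, -0.1182, 0.1288]
eef_rot: [2.131, 1.561, 0.597]
force: [-1.5, -0.2, 1.6]
grip_width: 0.0298
t 28.0 pos [ 0.6116 -0.1182  0.1288] ytool 0.037 F [-1.5 -0.2  1.6] w 0.0298 spin -0.001
shift [  0.3   0.3 -65.7]
```

```bash

python3 -m handwheel '[[[0,0,-4],0,1],[[0,0,-9],0,1],[[0,0,-14],0,1],[[0,0,-19],0,1],[[0,0,-24],0,1]]'
python3 g.py .038 .6095 -.0525 .1288
python3 -m handwheel '[[[0,0,-5],0,1],[[0,0,-10],0,1],[[0,0,-15],0,1],[[0,0,-20],0,1],[[0,0,-24],0,1]]'
python3 g.py .038 .6095 -.0525 .1288
```

```text
time_s: 28.5
ee_pos: [0.6107, -0.0936, 0.1289]
eef_rot: [2.144, 1.561, 0.611]
force: [-1.8, 0.5, 2.2]
grip_width: 0.0299
t 28.5 pos [ 0.6107 -0.0936  0.1289] ytool 0.037 F [-1.8  0.5  2.2] w 0.0299 spin -0.001
shift [  0.3   0.3 -41.1]
time_s: 29.0
ee_pos: [0.6098, -0.0692, 0.129]
eef_rot: [2.151, 1.561, 0.617]
force: [-2.3, 0.7, 2.5]
grip_width: 0.0294
t 29.0 pos [ 0.6098 -0.0692  0.129 ] ytool 0.037 F [-2.3  0.7  2.5] w 0.0294 spin -0.001
shift [  0.3   0.4 -16.6]
```

```bash

python3 -m handwheel '[[[0.2,0,-4],0,1],[[0.2,0,-8],0,1],[[0.2,0,-12],0,1],[[0.2,0,-16.5],0,1],[[0.2,0,-16.5],0,1]]'
python3 g.py .038 .6095 -.0525 .1288
python3 -m handwheel '[[[-4,0,0],0,1],[[-12,0,0],0,1],[[-12,0,-6],0,1],[[-12,0,-12],0,1],[[-12,0,-16],0,1]]'
python3 g.py .038 .6088 -.035 .1285 .6060 .0315 .1288
```

```text
time_s: 29.5
ee_pos: [0.6091, -0.052, 0.1289]
eef_rot: [2.178, 1.561, 0.645]
force: [-1.1, 1.9, 2.6]
grip_width: 0.0299
t 29.5 pos [ 0.6091 -0.052   0.1289] ytool 0.038 F [-1.1  1.9  2.6] w 0.0299 spin -0.0
shift [0.1 0.4 0.5]
time_s: 30.0
ee_pos: [0.6083, -0.0354, 0.1407]
eef_rot: [2.218, 1.561, 0.685]
force: [-0.2, -0.0, -3.7]
grip_width: 0.0299
t 30.0 pos [ 0.6083 -0.0354  0.1407] ytool 0.038 F [-0.2 -0.  -3.7] w 0.0299 spin 0.0
shift [12.2  0.5 -0.3]
shift [ 12.3   0.2 -66.8]
```

```bash

python3 -m handwheel '[[[4,0.4,0],0,1],[[7,0.4,0],0,1],[[10,0.4,0],0,1],[[12,0.4,0],0,1],[[12,0.4,0],0,1]]'
python3 -m handwheel '[[[0,0,-4],0,1],[[0,0,-8],0,1],[[0,0,-12],0,1],[[0,0,-17],0,1],[[0,0,-22],0,1]]'
python3 g.py .038 .6060 .030 .1287
python3 -m handwheel '[[[0,0,-5],0,1],[[0,0,-10],0,1],[[0,0,-15],0,1],[[0,0,-20],0,1],[[0,0,-24],0,1]]'
python3 g.py .038 .6060 .030 .1287
```

```text
time_s: 30.5
ee_pos: [0.6088, -0.0354, 0.1289]
eef_rot: [2.199, 1.561, 0.666]
force: [-1.4, 0.4, 2.3]
grip_width: 0.03
time_s: 31.0
ee_pos: [0.6079, -0.0129, 0.129]
eef_rot: [2.208, 1.561, 0.675]
force: [-2.2, -0.6, 1.9]
grip_width: 0.0297
t 31.0 pos [ 0.6079 -0.0129  0.129 ] ytool 0.038 F [-2.2 -0.6  1.9] w 0.0297 spin 0.0
shift [  0.5  -0.3 -43. ]
time_s: 31.5
ee_pos: [0.6069, 0.0116, 0.1291]
eef_rot: [2.219, 1.561, 0.687]
force: [-1.7, 0.2, 2.0]
grip_width: 0.0299
t 31.5 pos [0.6069 0.0116 0.1291] ytool 0.038 F [-1.7  0.2  2. ] w 0.0299 spin 0.0
shift [  0.5  -0.2 -18.5]
```

Now finish green, and hop to blue (tile centre y ≈ .080; start .047, end .111).

```bash

python3 -m handwheel '[[[0.2,0,-5],0,1],[[0.2,0,-10],0,1],[[0.2,0,-14],0,1],[[0.2,0,-18.5],0,1],[[0.2,0,-18.5],0,1]]'
python3 -m handwheel '[[[-4,0,0],0,1],[[-12,0,0],0,1],[[-12,0,-6],0,1],[[-12,0,-12],0,1],[[-12,0,-17],0,1]]'
python3 g.py .038 .6055 .0472 .1288
python3 -m handwheel '[[[4,0,0],0,1],[[7,0,0],0,1],[[10,0,0],0,1],[[11.8,0,0],0,1],[[11.8,0,0],0,1]]'
python3 g.py .038 .603 .1115 .1288
```

```text
time_s: 32.0
ee_pos: [0.6062, 0.0307, 0.129]
eef_rot: [2.244, 1.561, 0.712]
force: [-2.7, 1.8, 2.0]
grip_width: 0.0298
time_s: 32.5
ee_pos: [0.6053, 0.0483, 0.1408]
eef_rot: [2.275, 1.561, 0.743]
force: [0.3, -0.0, -4.2]
grip_width: 0.0298
t 32.5 pos [0.6053 0.0483 0.1408] ytool 0.039 F [ 0.3 -0.  -4.2] w 0.0298 spin 0.001
shift [12.   0.1  1.1]
time_s: 33.0
ee_pos: [0.6054, 0.0482, 0.1291]
eef_rot: [2.279, 1.561, 0.747]
force: [-1.6, -0.5, 1.4]
grip_width: 0.0298
t 33.0 pos [0.6054 0.0482 0.1291] ytool 0.039 F [-1.6 -0.5  1.4] w 0.0298 spin 0.001
shift [  0.7   0.1 -63.3]
```

```bash

python3 -m handwheel '[[[0,0,-4],0,1],[[0.2,0,-8],0,1],[[0.4,0,-12],0,1],[[0.4,0,-17],0,1],[[0.4,0,-22],0,1]]'
python3 -m handwheel '[[[0,0,-5],0,1],[[0,0,-10],0,1],[[0,0,-15],0,1],[[0,0,-20],0,1],[[0,0,-24],0,1]]'
python3 g.py .038 .603 .1115 .1288
python3 -m handwheel '[[[0,0,-4],0,1],[[0,0,-8],0,1],[[0,0,-12],0,1],[[0,0,-16.5],0,1],[[0,0,-16.5],0,1]]'
python3 -m handwheel '[[[-4,0,0],0,1],[[-12,0,0],0,1],[[-12,0,-6],0,1],[[-12,0,-12],0,1],[[-12,0,-18],0,1]]'
python3 g.py .038 .6027 .130 .1288
```

```text
time_s: 33.5
ee_pos: [0.6045, 0.0707, 0.1289]
eef_rot: [2.28, 1.561, 0.748]
force: [-0.9, -0.1, 1.4]
grip_width: 0.0298
time_s: 34.0
ee_pos: [0.6035, 0.0952, 0.129]
eef_rot: [2.282, 1.561, 0.751]
force: [-3.1, -1.1, 0.5]
grip_width: 0.0297
t 34.0 pos [0.6035 0.0952 0.129 ] ytool 0.039 F [-3.1 -1.1  0.5] w 0.0297 spin 0.001
shift [  0.3   0.1 -16.3]
time_s: 34.5
ee_pos: [0.6028, 0.1123, 0.1291]
eef_rot: [2.315, 1.561, 0.783]
force: [-1.3, 0.4, 2.5]
grip_width: 0.0298
time_s: 35.0
ee_pos: [0.6019, 0.1308, 0.1409]
eef_rot: [2.341, 1.561, 0.809]
force: [-0.1, -0.0, -2.9]
grip_width: 0.0295
t 35.0 pos [0.6019 0.1308 0.1409] ytool 0.039 F [-0.1 -0.  -2.9] w 0.0295 spin 0.001
shift [12.1  0.7  0.9]
```

```bash

python3 -m handwheel '[[[4,0.3,0.5],0,1],[[7,0.3,0.5],0,1],[[10,0.3,0.5],0,1],[[12,0.3,0.5],0,1],[[12.3,0.3,0.5],0,1]]'
python3 -m handwheel '[[[0,0,-4],0,1],[[0,0,-8],0,1],[[0,0,-12],0,1],[[0,0,-17],0,1],[[0,0,-22],0,1]]'
python3 -m handwheel '[[[0,0,-5],0,1],[[0,0,-10],0,1],[[0,0,-15],0,1],[[0,0,-20],0,1],[[0,0,-24],0,1]]'
python3 g.py .038 .599 .195 .1288
python3 -m handwheel '[[[0,0,-5],0,1],[[0,0,-10],0,1],[[0,0,-14],0,1],[[0,0,-18],0,1],[[0,0,-18],0,1]]'
python3 -m handwheel '[[[-5,0,0],0,1],[[-20,0,0],0,1],[[-40,0,0],0,1],[[-60,0,0],0,1],[[-90,0,0],0,1]]'
python3 g.py .183 .4709 .4014 .218
```

```text
time_s: 35.5
ee_pos: [0.6022, 0.1302, 0.1282]
eef_rot: [2.37, 1.562, 0.838]
force: [0.2, -0.3, -3.9]
grip_width: 0.0298
time_s: 36.0
ee_pos: [0.6016, 0.1525, 0.1289]
eef_rot: [2.279, 1.561, 0.748]
force: [-0.7, -1.5, 0.8]
grip_width: 0.0297
time_s: 36.5
ee_pos: [0.6006, 0.177, 0.1291]
eef_rot: [2.282, 1.561, 0.751]
force: [-1.0, 0.5, 2.7]
grip_width: 0.0299
t 36.5 pos [0.6006 0.177  0.1291] ytool 0.039 F [-1.   0.5  2.7] w 0.0299 spin 0.001
shift [  0.4  -0.9 -18. ]
time_s: 37.0
ee_pos: [0.5998, 0.1955, 0.1292]
eef_rot: [2.289, 1.561, 0.758]
force: [-0.7, -0.3, 1.6]
grip_width: 0.0297
time_s: 37.5
ee_pos: [0.5987, 0.1946, 0.2197]
eef_rot: [2.402, 1.563, 0.87]
force: [-0.6, -0.1, -4.6]
grip_width: 0.0295
t 37.5 pos [0.5987 0.1946 0.2197] ytool 0.04 F [-0.6 -0.1 -4.6] w 0.0295 spin -0.143
shift [   2.3 -119.5 -211.7]
```

Pressing at the yellow start showed no contact, so the tile may have been knocked. I look.

```bash

python3 -m handwheel '[[[0,-25,-42],-0.03,1],[[0,-50,-84],-0.06,1],[[0,-75,-126],-0.09,1],[[0,-98,-168],-0.12,1],[[0,-118,-205],-0.143,1]]'
python3 chk.py
python3 - <<'E'
from h import *
cv2.imwrite("pics/v10.png",np.vstack([bright(ortho(n,cv2.imread(n+"_last.png"),.018,.53,.66,-.14,.24,2000)) for n in("top","scene")]))
E
```

```text
time_s: 38.0
ee_pos: [0.4713, 0.3963, 0.2214]
eef_rot: [2.24, 1.562, 0.853]
force: [1.0, 0.6, -3.0]
grip_width: 0.0296
top [(0.6107, -0.0595, 46, 13, 87.1), (0.607, 0.0225, 50, 16, 87.7), (0.6039, 0.1046, 44, 11, 86.6)]
scene [(0.6348, 0.2165, 50, 7, 90.0), (0.6073, -0.0579, 44, 11, 87.4), (0.604, 0.0245, 44, 12, 87.9), (0.601, 0.1064, 42, 11, 88.0)]
```

View pics/v10.png

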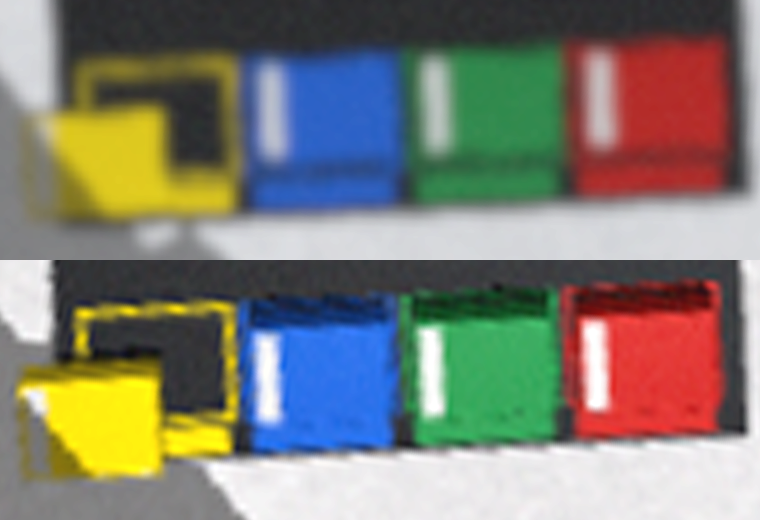

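The yellow tile was knocked about 35 mm towards +y and 20 mm towards the robot (now at (100,160) in the top half). The other three are unchanged after rolling. I park the roller, re-place yellow, then roll it.

```bash
python3 g.py .183 .4709 .4014 .218
python3 -m handwheel '[[[3,-1,-5],0,1],[[3,-1,-5],0,1],[[20,-1,-5],0,1],[[40,-1,-5],0,1],[[60,-1,-5],0,1]]'
python3 g.py .183 .4709 .4014 .129
```

```text
t 38.1 pos [0.4699 0.3984 0.2212] ytool 0.188 F [ 0.1 -1.5 -4. ] w 0.0298 spin 0.005
shift [ 3.2  1.5 -2.8]
time_s: 38.6
ee_pos: [0.4691, 0.4025, 0.1608]
eef_rot: [2.314, 1.562, 0.93]
force: [-0.3, -0.6, -4.1]
grip_width: 0.0298
t 38.6 pos [0.4691 0.4025 0.1608] ytool 0.186 F [-0.3 -0.6 -4.1] w 0.0298 spin 0.003
shift [31.8  1.3  1.6]
```

```bash

python3 -m handwheel '[[[8,1.6,1.4],0.003,1],[[16,1.6,1.4],0.003,1],[[24,1.6,1.4],0.003,1],[[30,1.6,1.4],0.003,1],[[32.5,1.6,1.4],0.003,1]]'
python3 g.py .183 .4709 .4014 .128
python3 -m handwheel '[[[0,0,0],0,1],[[0,0,0],0,0.3],[[0,0,0],0,0.2],[[0,0,0],0,0],[[0,0,0],0,-0.4]]' 10
python3 -m handwheel '[[[0,0,0],0,-1],[[0,0,0],0,-1],[[-20,0,0],0,-1],[[-50,0,0],0,-1],[[-90,0,0],0,-1]]'
python3 - <<'E'
from h import *
p,d=camera("top");C=cloud("top",d)
m=(C[...,2]>.083)&(C[...,2]<.099)&(abs(C[...,0]-.47)<.08)&(abs(C[...,1]-.40)<.06);q=C[m];print("bar",m.sum(),cv2.minAreaRect((q[:,:2]*1000).astype(np.float32)))
ys=[]
for n in("top","scene"):
    p=cv2.imread(n+"_last.png")
    for r in rects(n,p,.018,(.53,.66,.15,.27),lambda h:(abs(h[...,0]-28)<8)&(h[...,1]>120)&(h[...,2]>(100 if n=="top" else 150))): print(n,np.round(r[:5],4),r[5])
o=np.vstack([bright(ortho(n,cv2.imread(n+"_last.png"),z,.535,.635,.12,.26,4000)) for n,z in(("top",.018),("scene",.018))])
cv2.imwrite("pics/y11.png",cv2.resize(o,(420,600)))
E
python3 g.py .038 .583 .2 .15
```

```text
time_s: 39.1
ee_pos: [0.4712, 0.4017, 0.1282]
eef_rot: [2.316, 1.561, 0.928]
force: [-2.1, -0.7, 11.5]
grip_width: 0.0298
t 39.1 pos [0.4712 0.4017 0.1282] ytool 0.183 F [-2.1 -0.7 11.5] w 0.0298 spin 0.0
shift [ 0.2 -0.3  0.3]
time_s: 39.6
ee_pos: [0.4713, 0.4018, 0.1285]
eef_rot: [2.299, 1.561, 0.911]
force: [-0.2, 0.5, -0.9]
grip_width: 0.05
time_s: 40.1
ee_pos: [0.4702, 0.4007, 0.2181]
eef_rot: [2.411, 1.564, 1.023]
force: [-0.1, 0.1, 0.4]
grip_width: 0.0904
bar 1 ((523.8372192382812, 418.5325622558594), (0.0, 0.0), 0.0)
t 40.15 pos [0.4719 0.402  0.2266] ytool 0.183 F [0.4 0.4 6.9] w 0.0925 spin 0.145
shift [ 75.4  71.4 219.6]
```

View pics/y11.png

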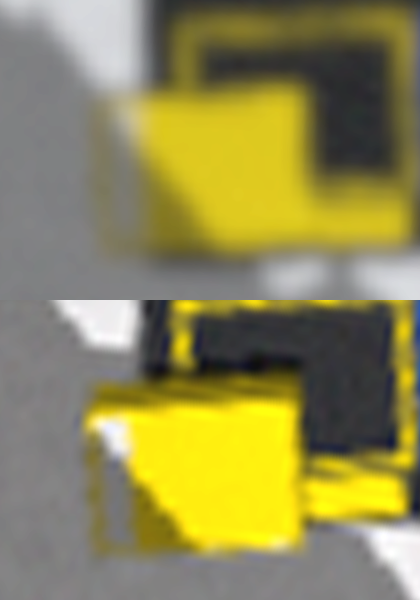

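```bash
python3 g.py .07 .579 .193 .15
python3 -m handwheel '[[[0,18,40],0.02,-1],[[0,35,80],0.05,-1],[[5,52,120],0.08,-1],[[15,70,165],0.113,-1],[[35,78,195],0.113,-1]]'
python3 g.py .07 .579 .193 .08 .579 .193 .022
```

```text
t 40.15 pos [0.4719 0.402  0.2266] ytool 0.183 F [0.4 0.4 6.9] w 0.0925 spin 0.113
shift [ 75.3  66.2 225.7]
time_s: 40.65
ee_pos: [0.5864, 0.2225, 0.1915]
eef_rot: [2.218, 1.551, 0.715]
force: [-0.4, 0.6, -0.2]
grip_width: 0.0939
t 40.65 pos [0.5864 0.2225 0.1915] ytool 0.068 F [-0.4  0.6 -0.2] w 0.0939 spin -0.002
shift [111.  -11.2  30.2]
shift [169.  -12.1  30.9]
```

```bash

python3 -m handwheel '[[[20,-5,15],0,-1],[[50,-11,30],0,-1],[[80,-11,30],0,-1],[[111,-11,30],0,-1],[[111,-11,30],0,-1]]'
python3 g.py .07 .579 .193 .022
python3 - <<'E'
from h import *
p,d=camera("top");cv2.imwrite("top5.png",p);C=cloud("top",d)
m=(C[...,2]>.083)&(C[...,2]<.099)&(abs(C[...,0]-.47)<.08)&(abs(C[...,1]-.40)<.06);q=C[m];print("bar",m.sum(),cv2.minAreaRect((q[:,:2]*1000).astype(np.float32)))
E
```

```text
time_s: 41.15
ee_pos: [0.5773, 0.1926, 0.0762]
eef_rot: [2.412, 1.556, 0.909]
force: [-0.4, -0.1, 0.3]
grip_width: 0.0941
t 41.15 pos [0.5773 0.1926 0.0762] ytool 0.067 F [-0.4 -0.1  0.3] w 0.0941 spin -0.003
shift [54.2  1.2  0.3]
bar 267 ((473.1022033691406, 403.3587951660156), (110.55436706542969, 41.03603744506836), 10.26184368133545)
```

```bash

python3 -m handwheel '[[[15,1,0],0,-1],[[30,1,0],0,-1],[[45,1,0],0,-1],[[54,1,0],0,-1],[[54,1,0],0,-1]]'
python3 -m handwheel '[[[0,0,0],0,0],[[0,0,0],0,0.5],[[0,0,0],0,1],[[0,0,0],0,1],[[0,0,0],0,1]]' 20
python3 -m handwheel '[[[0,0,0],0,1],[[0,0,0],0,1],[[0,0,0],0,1],[[-10,0,0],0,1],[[-25,0,0],0,1]]' 20
python3 g.py .038 .6018 .1642 .04
```

```text
time_s: 41.7
ee_pos: [0.5795, 0.1936, 0.0234]
eef_rot: [2.37, 1.555, 0.866]
force: [1.1, -0.6, 0.2]
grip_width: 0.0937
time_s: 42.2
ee_pos: [0.5796, 0.1936, 0.0236]
eef_rot: [2.357, 1.555, 0.854]
force: [0.1, -0.8, -0.8]
grip_width: 0.0573
time_s: 42.7
ee_pos: [0.5789, 0.1932, 0.0489]
eef_rot: [2.408, 1.556, 0.905]
force: [-0.5, -0.2, -0.2]
grip_width: 0.0494
t 42.7 pos [0.5789 0.1932 0.0489] ytool 0.068 F [-0.5 -0.2 -0.2] w 0.0494 spin 0.03
shift [ 8.8 20.8 30.6]
```

```bash

python3 -m handwheel '[[[0,7,10],0.01,1],[[0,14,20],0.02,1],[[0,20.8,30],0.03,1],[[8,20.8,30],0.03,1],[[12,20.8,30],0.03,1]]'
python3 g.py .038 .6018 .1646 .0238
python3 -m handwheel '[[[5,0,0],0,1],[[9,0,0],0,1],[[11,0,0],0,1],[[11,0,0],0,1],[[11,0,0],0,1]]'
python3 g.py .038 .6018 .1646 .0238
```

```text
time_s: 43.2
ee_pos: [0.6015, 0.1643, 0.0353]
eef_rot: [2.522, 1.557, 0.988]
force: [-0.4, 0.4, -1.1]
grip_width: 0.0497
t 43.2 pos [0.6015 0.1643 0.0353] ytool 0.037 F [-0.4  0.4 -1.1] w 0.0497 spin -0.001
shift [11.5  0.2 -0.2]
time_s: 43.7
ee_pos: [0.6016, 0.1646, 0.0243]
eef_rot: [2.512, 1.557, 0.978]
force: [-0.2, 0.4, -0.0]
grip_width: 0.0499
t 43.7 pos [0.6016 0.1646 0.0243] ytool 0.037 F [-0.2  0.4 -0. ] w 0.0499 spin -0.001
shift [ 0.5  0.2 -0. ]
```

Release, then go back over the roller and check all the tiles.

```bash

python3 -m handwheel '[[[0.5,0,0],0,1],[[0.5,0,0],0,0.2],[[0.5,0,0],0,-0.1],[[0.5,0,0],0,-0.5],[[0.5,0,0],0,-0.7]]'
python3 -m handwheel '[[[0,0,0],0,-0.7],[[-20,0,0],0,-0.7],[[-70,0,0],0,-1],[[-120,0,0],0,-1],[[-160,0,0],0,-1]]'
python3 g.py .18 .472 .402 .19
python3 -m handwheel '[[[0,-24,-42],-0.03,-1],[[0,-48,-84],-0.06,-1],[[0,-72,-126],-0.09,-1],[[0,-95,-168],-0.12,-1],[[0,-116,-205],-0.143,-1]]'
python3 g.py .18 .472 .402 .19
python3 chk.py
python3 - <<'E'
from h import *
cv2.imwrite("pics/v12.png",np.vstack([bright(ortho(n,cv2.imread(n+"_last.png"),.018,.53,.66,-.14,.24,2000)) for n in("top","scene")]))
E
```

```text
time_s: 44.2
ee_pos: [0.6016, 0.1646, 0.0239]
eef_rot: [2.502, 1.557, 0.968]
force: [0.2, 0.2, 0.1]
grip_width: 0.0646
time_s: 44.7
ee_pos: [0.6005, 0.1628, 0.187]
eef_rot: [2.409, 1.556, 0.875]
force: [-0.3, 1.1, 0.4]
grip_width: 0.0939
t 44.7 pos [0.6005 0.1628 0.187 ] ytool 0.037 F [-0.3  1.1  0.4] w 0.0939 spin -0.143
shift [  -1.4 -119.6 -243.8]
time_s: 45.2
ee_pos: [0.4756, 0.3651, 0.1884]
eef_rot: [2.266, 1.555, 0.877]
force: [1.2, 0.4, 0.7]
grip_width: 0.0938
t 45.2 pos [0.4756 0.3651 0.1884] ytool 0.182 F [1.2 0.4 0.7] w 0.0938 spin 0.002
shift [ -1.2   3.2 -36.9]
top [(0.6328, 0.216, 54, 8, 90.0), (0.6105, -0.0595, 46, 13, 86.9), (0.6072, 0.0224, 50, 16, 87.4), (0.603, 0.1909, 48, 11, 89.1), (0.6042, 0.1047, 45, 11, 86.9)]
scene [(0.6073, -0.0579, 44, 11, 87.4), (0.6042, 0.0245, 45, 12, 88.0), (0.601, 0.1064, 42, 11, 88.0), (0.5985, 0.193, 43, 10, 88.2)]
```

View pics/v12.png

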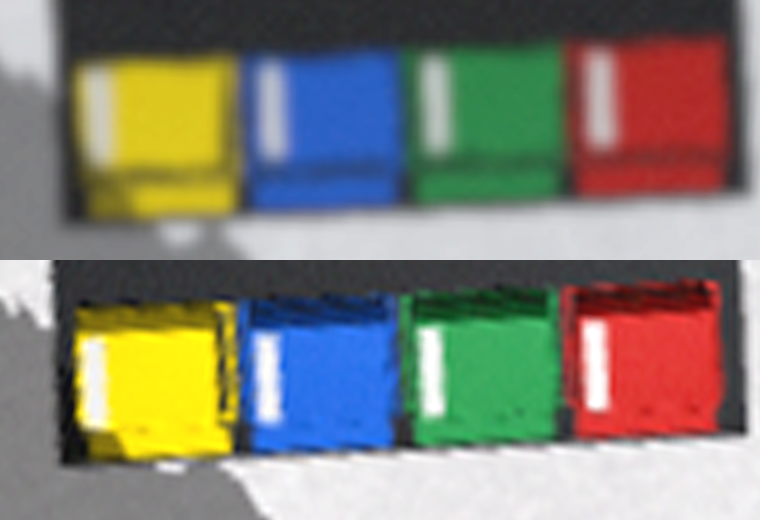

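The new yellow placing is about 4 mm too far towards +y: stripe at .191 against .1867 expected from the pitch, with a gap visible at its right edge at (230,360). The other three are unchanged. I re-grasp yellow and shift it.

```bash

python3 -m handwheel '[[[0,24,42],0.03,-1],[[0,48,84],0.06,-1],[[0,72,126],0.09,-1],[[0,95,168],0.12,-1],[[20,115,200],0.143,-1]]'
python3 g.py .038 .6016 .1646 .07
python3 -m handwheel '[[[20,1,3],0,-1],[[50,2,6],0,-1],[[80,2,6],0,-1],[[98,2,6],0,-1],[[98,2,6],0,-1]]'
python3 g.py .038 .6016 .1646 .0215
```

```text
time_s: 45.8
ee_pos: [0.627, 0.1891, 0.17]
eef_rot: [2.283, 1.551, 0.751]
force: [-0.1, 0.6, 0.1]
grip_width: 0.0936
t 45.8 pos [0.627  0.1891 0.17  ] ytool 0.039 F [-0.1  0.6  0.1] w 0.0936 spin 0.001
shift [ 99.3 -27.8  24.8]
time_s: 46.3
ee_pos: [0.6295, 0.1836, 0.0691]
eef_rot: [2.43, 1.555, 0.898]
force: [0.2, -1.3, 0.2]
grip_width: 0.0939
t 46.3 pos [0.6295 0.1836 0.0691] ytool 0.039 F [ 0.2 -1.3  0.2] w 0.0939 spin 0.001
shift [ 47.1 -29.1  18.5]
```

```bash

python3 -m handwheel '[[[0,-15,10],0,-1],[[0,-28.5,18.3],0,-1],[[10,-28.5,18.3],0,-1],[[28,-28.5,18.3],0,-1],[[28,-28.5,18.3],0,-1]]'
python3 g.py .038 .6016 .1646 .0215
python3 -m handwheel '[[[10,0,0],0,-1],[[18,0,0],0,-1],[[18.5,0,0],0,-0.5],[[18.5,0,0],0,0],[[18.5,0,0],0,1]]' 20
python3 g.py .038 .6016 .1646 .0215
python3 -m handwheel '[[[0,0,0],0,1],[[0,0,0],0,1],[[0,0,0],0,1],[[0,0,0],0,1],[[0,0,0],0,1]]' 20
python3 g.py .038 .6016 .1606 .0215
```

```text
time_s: 46.8
ee_pos: [0.6017, 0.1644, 0.0391]
eef_rot: [2.531, 1.557, 0.999]
force: [0.4, -0.2, 0.1]
grip_width: 0.094
t 46.8 pos [0.6017 0.1644 0.0391] ytool 0.039 F [ 0.4 -0.2  0.1] w 0.094 spin 0.001
shift [17.6 -0.2  0. ]
time_s: 47.3
ee_pos: [0.6018, 0.1648, 0.0206]
eef_rot: [2.541, 1.557, 1.009]
force: [-1.8, -0.4, 2.3]
grip_width: 0.0733
t 47.3 pos [0.6018 0.1648 0.0206] ytool 0.039 F [-1.8 -0.4  2.3] w 0.0733 spin 0.001
shift [-0.9 -0.2  0.2]
time_s: 47.8
ee_pos: [0.6019, 0.1648, 0.0206]
eef_rot: [2.532, 1.557, 1.0]
force: [-0.6, 0.8, 0.8]
grip_width: 0.0495
t 47.8 pos [0.6019 0.1648 0.0206] ytool 0.039 F [-0.6  0.8  0.8] w 0.0495 spin 0.001
shift [-1.  -0.4  4.2]
```

Shift 3.9 mm towards -y, release, return to the roller and check.

```bash

python3 -m handwheel '[[[-2,0,0],0,1],[[-2,0,2],0,1],[[-2,0,3.9],0,1],[[-2,0,3.9],0,1],[[-0.2,0,3.9],0,1]]'
python3 -m handwheel '[[[0,0,0],0,1],[[0,0,0],0,0.2],[[0,0,0],0,-0.1],[[0,0,0],0,-0.5],[[0,0,0],0,-0.7]]'
python3 g.py .038 .6016 .1606 .0215
python3 -m handwheel '[[[0,0,0],0,-0.7],[[-20,0,0],0,-0.7],[[-70,0,0],0,-1],[[-120,0,0],0,-1],[[-160,0,0],0,-1]]'
python3 -m handwheel '[[[0,-24,-42],-0.03,-1],[[0,-48,-84],-0.06,-1],[[0,-72,-126],-0.09,-1],[[0,-95,-168],-0.12,-1],[[0,-116,-205],-0.143,-1]]'
python3 chk.py
python3 g.py .18 .472 .402 .19
```

```text
time_s: 48.3
ee_pos: [0.6022, 0.1608, 0.0208]
eef_rot: [2.515, 1.557, 0.983]
force: [0.2, -0.4, -0.2]
grip_width: 0.0502
time_s: 48.8
ee_pos: [0.6022, 0.1608, 0.0209]
eef_rot: [2.513, 1.557, 0.981]
force: [0.0, -0.8, 0.3]
grip_width: 0.064
t 48.8 pos [0.6022 0.1608 0.0209] ytool 0.039 F [ 0.  -0.8  0.3] w 0.064 spin 0.001
shift [-0.6 -0.6  0.2]
time_s: 49.3
ee_pos: [0.6011, 0.1589, 0.184]
eef_rot: [2.421, 1.555, 0.889]
force: [-0.1, 0.1, 1.3]
grip_width: 0.0937
time_s: 49.8
ee_pos: [0.4758, 0.361, 0.1854]
eef_rot: [2.276, 1.555, 0.889]
force: [1.0, -0.1, 0.2]
grip_width: 0.0941
top [(0.6348, 0.216, 50, 8, 90.0), (0.6107, -0.0594, 47, 13, 87.1), (0.6072, 0.0224, 50, 16, 88.5), (0.6038, 0.1867, 46, 10, 90.0), (0.6039, 0.1046, 44, 11, 86.7)]
scene [(0.6072, -0.0579, 44, 11, 87.4), (0.6038, 0.0245, 45, 12, 88.0), (0.601, 0.1065, 42, 11, 88.0), (0.599, 0.1889, 42, 10, 87.3)]
t 49.9 pos [0.4746 0.363  0.1853] ytool 0.187 F [ 2.  -0.5 -0. ] w 0.0939 spin 0.007
shift [ -4.2   4.8 -38.9]
```

Yellow now fits the 82 mm pitch in both cameras. I take the roller again.

```bash

python3 -m handwheel '[[[-4,2.5,-20],0.004,-1],[[-4,4.5,-39],0.004,-1],[[-4,4.5,-39],0.004,-1],[[-4,4.5,-39],0.004,-1],[[-4,4.5,-39],0.004,-1]]'
python3 g.py .183 .4713 .4018 .128
python3 -m handwheel '[[[15,0,0],0,-1],[[30,0,0],0,-1],[[45,0,0],0,-1],[[45,0,0],0,-1],[[45,0,0],0,-1]]'
python3 g.py .183 .4713 .4018 .128
```

```text
time_s: 50.4
ee_pos: [0.472, 0.4011, 0.1897]
eef_rot: [2.313, 1.555, 0.924]
force: [1.0, -0.4, -0.6]
grip_width: 0.0939
t 50.4 pos [0.472  0.4011 0.1897] ytool 0.182 F [ 1.  -0.4 -0.6] w 0.0939 spin -0.001
shift [61.7 -1.3 -0.2]
time_s: 50.9
ee_pos: [0.4724, 0.4016, 0.1442]
eef_rot: [2.328, 1.556, 0.939]
force: [-0.1, -0.3, -0.1]
grip_width: 0.094
t 50.9 pos [0.4724 0.4016 0.1442] ytool 0.182 F [-0.1 -0.3 -0.1] w 0.094 spin -0.001
shift [16.2 -1.2 -0.3]
```

```bash

python3 -m handwheel '[[[6,-1,0],0,-1],[[12,-1,0],0,-1],[[16,-1,0],0,-0.4],[[16,-1,0],0,0],[[16,-1,0],0,0.3]]' 8
python3 -m handwheel '[[[0,0,0],0,0.5],[[0,0,0],0,1],[[0,0,0],0,1],[[0,0,0],0,1],[[0,0,0],0,1]]' 8
python3 g.py .183 .4713 .4018 .128
python3 -m handwheel '[[[0,0,0],0,1],[[0,0,0],0,1],[[0,0,0],0,1],[[-10,0,0],0,1],[[-20,0,0],0,1]]' 40
python3 -m handwheel '[[[-20,0,0],0,1],[[-40,0,0],0,1],[[-60,0,0],0,1],[[-75,0,0],0,1],[[-75,0,0],0,1]]'
python3 g.py .038 .6028 .1275 .215
```

```text
time_s: 51.4
ee_pos: [0.4716, 0.4016, 0.1283]
eef_rot: [2.326, 1.556, 0.937]
force: [0.6, -0.3, -0.5]
grip_width: 0.0733
time_s: 51.9
ee_pos: [0.4716, 0.4016, 0.1283]
eef_rot: [2.324, 1.556, 0.936]
force: [0.3, -0.1, -0.5]
grip_width: 0.0333
t 51.9 pos [0.4716 0.4016 0.1283] ytool 0.182 F [ 0.3 -0.1 -0.5] w 0.0333 spin -0.001
shift [ 0.3 -0.3 -0.2]
time_s: 52.4
ee_pos: [0.4713, 0.4013, 0.1486]
eef_rot: [2.331, 1.556, 0.943]
force: [0.3, 0.4, -3.0]
grip_width: 0.0295
time_s: 52.9
ee_pos: [0.4713, 0.4008, 0.2265]
eef_rot: [2.256, 1.552, 0.867]
force: [0.0, 0.5, -3.8]
grip_width: 0.0297
t 52.9 pos [0.4713 0.4008 0.2265] ytool 0.182 F [ 0.   0.5 -3.8] w 0.0297 spin 0.144
shift [  9.2  79.6 292.7]
```

```bash

python3 -m handwheel '[[[0,12,45],0.02,1],[[0,24,90],0.04,1],[[0,36,135],0.07,1],[[0,48,175],0.1,1],[[2,60,215],0.144,1]]'
python3 g.py .038 .6028 .1277 .175
python3 -m handwheel '[[[10,13,40],0,1],[[30,25,77],0,1],[[50,25,77],0,1],[[50,25,77],0,1],[[50,25,77],0,1]]'
python3 g.py .038 .6028 .1277 .14
```

```text
time_s: 53.4
ee_pos: [0.5698, 0.1985, 0.2224]
eef_rot: [2.405, 1.552, 0.871]
force: [0.0, -0.7, -3.3]
grip_width: 0.0299
t 53.4 pos [0.5698 0.1985 0.2224] ytool 0.037 F [ 0.  -0.7 -3.3] w 0.0299 spin -0.001
shift [46.8 29.8 72.6]
time_s: 53.9
ee_pos: [0.598, 0.1236, 0.1717]
eef_rot: [2.431, 1.553, 0.897]
force: [-0.5, 0.8, -3.4]
grip_width: 0.0298
t 53.9 pos [0.598  0.1236 0.1717] ytool 0.037 F [-0.5  0.8 -3.4] w 0.0298 spin -0.001
shift [31.8  4.6 -3.5]
```

```bash

python3 -m handwheel '[[[10,4.6,-3.5],0,1],[[20,4.6,-3.5],0,1],[[31.5,4.6,-3.5],0,1],[[31.5,4.6,-3.5],0,1],[[31.5,4.6,-3.5],0,1]]'
python3 g.py .038 .6028 .1277 .1288
python3 -m handwheel '[[[4,0,0],0,1],[[7,0,0],0,1],[[10,0,0],0,1],[[11.4,0,0],0,1],[[11.4,0,0],0,1]]'
python3 g.py .038 .6003 .193 .1288
```

```text
time_s: 54.4
ee_pos: [0.6027, 0.1277, 0.1401]
eef_rot: [2.454, 1.553, 0.92]
force: [-0.5, -0.2, -3.6]
grip_width: 0.0296
t 54.4 pos [0.6027 0.1277 0.1401] ytool 0.037 F [-0.5 -0.2 -3.6] w 0.0296 spin -0.001
shift [11.3 -0.   0.2]
time_s: 54.9
ee_pos: [0.6031, 0.1279, 0.1291]
eef_rot: [2.424, 1.553, 0.89]
force: [-0.0, -0.1, 1.5]
grip_width: 0.0298
t 54.9 pos [0.6031 0.1279 0.1291] ytool 0.037 F [-0.  -0.1  1.5] w 0.0298 spin -0.001
shift [  1.1  -0.3 -65.1]
```

```bash

python3 -m handwheel '[[[0,0,-4],0,1],[[0.2,0,-8],0,1],[[0.3,0,-12],0,1],[[0.4,0,-17],0,1],[[0.5,0,-22],0,1]]'
python3 -m handwheel '[[[0,0,-5],0,1],[[0,0,-10],0,1],[[0.1,0,-15],0,1],[[0.2,0,-20],0,1],[[0.3,0,-24],0,1]]'
python3 g.py .038 .6003 .1935 .1288
python3 -m handwheel '[[[0,0,-5],0,1],[[0.1,0,-10],0,1],[[0.2,0,-14],0,1],[[0.2,0,-19],0,1],[[0.2,0,-19],0,1]]'
python3 g.py .038 .6003 .1935 .1288
python3 -m handwheel '[[[-5,0,0],0,1],[[-20,0,0],0,1],[[-40,0,0],0,1],[[-60,0,0],0,1],[[-90,0,0],0,1]]'
python3 g.py .183 .4714 .4016 .2
```

```text
time_s: 55.4
ee_pos: [0.6022, 0.1504, 0.1289]
eef_rot: [2.419, 1.553, 0.886]
force: [-0.0, 0.5, 2.5]
grip_width: 0.0297
time_s: 55.9
ee_pos: [0.6013, 0.1749, 0.129]
eef_rot: [2.417, 1.553, 0.884]
force: [0.6, -0.6, 2.3]
grip_width: 0.0297
t 55.9 pos [0.6013 0.1749 0.129 ] ytool 0.037 F [ 0.6 -0.6  2.3] w 0.0297 spin -0.001
shift [  0.4  -0.4 -18.6]
time_s: 56.4
ee_pos: [0.6005, 0.1947, 0.129]
eef_rot: [2.431, 1.552, 0.898]
force: [-0.5, 1.3, 1.5]
grip_width: 0.0299
t 56.4 pos [0.6005 0.1947 0.129 ] ytool 0.038 F [-0.5  1.3  1.5] w 0.0299 spin -0.0
shift [ 0.2 -0.3  1.2]
time_s: 56.9
ee_pos: [0.5989, 0.1929, 0.2193]
eef_rot: [2.512, 1.554, 0.979]
force: [-0.6, -0.1, -3.6]
grip_width: 0.0297
t 56.9 pos [0.5989 0.1929 0.2193] ytool 0.038 F [-0.6 -0.1 -3.6] w 0.0297 spin -0.145
shift [  21.  -119.7 -213.1]
```

Good, steady 5–6 N across. Now park the roller.

```bash

python3 -m handwheel '[[[0,-25,-42],-0.03,1],[[0,-50,-84],-0.06,1],[[0,-75,-126],-0.09,1],[[0,-98,-168],-0.12,1],[[0,-118,-208],-0.145,1]]'
python3 -m handwheel '[[[0,0,0],0,1],[[0,0,0],0,1],[[0,0,0],0,1],[[0,0,0],0,1],[[0,0,0],0,1]]'
python3 g.py .183 .4714 .4016 .165
python3 chk.py
```

```text
time_s: 57.4
ee_pos: [0.4717, 0.3976, 0.222]
eef_rot: [2.354, 1.554, 0.967]
force: [0.4, -1.0, -3.3]
grip_width: 0.0296
time_s: 57.9
ee_pos: [0.4724, 0.3967, 0.2221]
eef_rot: [2.352, 1.554, 0.963]
force: [-0.1, -0.4, -4.3]
grip_width: 0.0299
t 57.9 pos [0.4724 0.3967 0.2221] ytool 0.182 F [-0.1 -0.4 -4.3] w 0.0299 spin -0.001
shift [57.2 -0.7 -4.4]
top [(0.6107, -0.0594, 46, 13, 86.9), (0.6072, 0.0226, 50, 16, 88.1), (0.6043, 0.1868, 45, 10, 88.6), (0.604, 0.1046, 44, 11, 87.4)]
scene [(0.634, 0.2162, 52, 8, 90.0), (0.6072, -0.0579, 44, 11, 87.5), (0.604, 0.0245, 44, 12, 87.9), (0.601, 0.1064, 42, 11, 88.0), (0.5989, 0.1889, 43, 10, 87.4)]
```

```bash

python3 -m handwheel '[[[12,-0.7,-4.4],0,1],[[24,-0.7,-4.4],0,1],[[40,-0.7,-4.4],0,1],[[57,-0.7,-4.4],0,1],[[57,-0.7,-4.4],0,1]]'
python3 g.py .183 .4714 .4016 .1285
python3 -m handwheel '[[[8,0,0],0,1],[[16,0,0],0,1],[[24,0,0],0,1],[[31,0,0],0,1],[[34,0,0],0,1]]'
python3 g.py .183 .4714 .4016 .1285
```

```text
time_s: 58.5
ee_pos: [0.4701, 0.4012, 0.1615]
eef_rot: [2.497, 1.559, 1.109]
force: [-0.4, -0.5, -3.8]
grip_width: 0.0301
t 58.5 pos [0.4701 0.4012 0.1615] ytool 0.183 F [-0.4 -0.5 -3.8] w 0.0301 spin -0.0
shift [33.1  1.1  0.2]
time_s: 59.0
ee_pos: [0.4704, 0.4018, 0.1283]
eef_rot: [2.5, 1.558, 1.112]
force: [-3.5, -3.3, 22.3]
grip_width: 0.0295
t 59.0 pos [0.4704 0.4018 0.1283] ytool 0.183 F [-3.5 -3.3 22.3] w 0.0295 spin -0.0
shift [-0.2  1.   0.4]
```

```bash

python3 -m handwheel '[[[-0.5,0,0],0,1],[[-0.5,0,0],0,0.35],[[-0.5,0,0],0,0.2],[[-0.5,0,0],0,0],[[-0.5,0,0],0,-0.4]]' 10
python3 -m handwheel '[[[0,0,0],0,-1],[[0,0,0],0,-1],[[-20,0,0],0,-1],[[-50,0,0],0,-1],[[-90,0,0],0,-1]]'
python3 g.py 0.18 .47 .2 .25
python3 -m handwheel '[[[-8,-15,40],0,-1],[[-15,-20,80],0,-1],[[-20,-30,120],0,-1],[[-25,-40,160],0,-1],[[-30,-40,200],0,-1]]'
python3 - <<'E'
from h import *
o=[]
for n in("top","scene"):
    p,d=camera(n);np.save(n+"6d.npy",d);cv2.imwrite(n+"6.png",p);C=cloud(n,d)
    m=(C[...,2]>.083)&(C[...,2]<.099)&(abs(C[...,0]-.47)<.08)&(abs(C[...,1]-.40)<.06);q=C[m];print("bar",m.sum(),cv2.minAreaRect((q[:,:2]*1000).astype(np.float32)))
    m=(C[...,2]>.002)&(C[...,2]<.3)&(abs(C[...,0]-.47)<.12)&(abs(C[...,1]+.375)<.08);q=C[m];print("pedal",m.sum(),cv2.minAreaRect((q[:,:2]*1000).astype(np.float32)))
    c=camera_info(n)
a=bright(cv2.resize(cv2.imread("top6.png")[155:225,360:440],(400,350),interpolation=cv2.INTER_CUBIC))
b=bright(cv2.resize(cv2.imread("scene6.png")[180:250,60:140],(400,350),interpolation=cv2.INTER_CUBIC))
cv2.imwrite("pics/p13.png",np.hstack([a,b]))
E
```

```text
time_s: 59.5
ee_pos: [0.4704, 0.4019, 0.1289]
eef_rot: [2.49, 1.558, 1.102]
force: [-0.3, -0.6, -0.6]
grip_width: 0.05
time_s: 60.0
ee_pos: [0.4694, 0.4004, 0.2185]
eef_rot: [2.616, 1.561, 1.228]
force: [-0.0, 0.4, 0.1]
grip_width: 0.0901
t 60.0 pos [0.4694 0.4004 0.2185] ytool 0.183 F [-0.   0.4  0.1] w 0.0901 spin 0.003
shift [-33.4 -35.7 196.9]
time_s: 60.5
ee_pos: [0.4656, 0.1947, 0.2471]
eef_rot: [2.584, 1.56, 1.196]
force: [0.4, 0.4, 0.7]
grip_width: 0.0939
bar 277 ((471.5852355957031, 403.54119873046875), (109.79074096679688, 41.06216812133789), 10.591828346252441)
pedal 1836 ((470.3564758300781, -374.98162841796875), (238.75404357910156, 159.8313446044922), 0.043779704719781876)
bar 246 ((470.72918701171875, 403.7761535644531), (115.72904205322266, 41.554161071777344), 10.751199722290039)
pedal 1786 ((470.5627136230469, -373.92889404296875), (236.03219604492188, 160.6212921142578), 1.2037428617477417)
```

View pics/p13.png

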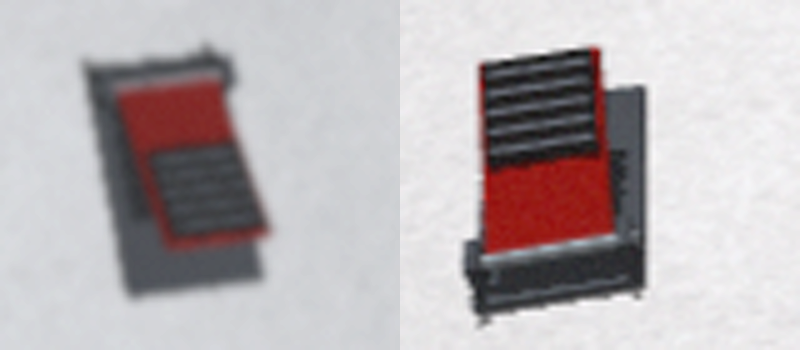

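```bash
python3 - <<'E'
from h import *
T=np.load("top6d.npy");S=np.load("scene6d.npy")
print("tread",px("top",[(401.4,192.8)],T,1),px("scene",[(88.2,201.6)],S,1))
f=lambda L,x0,y0:[(x0+u/5,y0+v/5) for u,v in L]
# tread corners slightly inside; plate: far mid, tip mid
print("top far-edge mid, tip mid",px("top",f([(172,88),(218,234)],360,155),T,0))
print("scene hinge-edge mid, tip mid",px("scene",f([(150,240),(138,62)],60,180),S,0))
for n,D in(("top",T),("scene",S)):
    C=cloud(n,D);m=(C[...,2]>.03)&(abs(C[...,0]-.46)<.12)&(abs(C[...,1]+.375)<.09);q=C[m]
    print(n,m.sum(),q.mean(0).round(4),cv2.minAreaRect((q[:,:2]*1000).astype(np.float32)),q[:,2].max())
    m=(C[...,2]>.004)&(C[...,2]<.014)&(abs(C[...,0]-.46)<.12)&(abs(C[...,1]+.375)<.09);q=C[m];print(" base",m.sum(),q[:,:2].min(0),q[:,:2].max(0))
E
python3 g.py 0 .45 -.38 .2
```

```text
tread [[ 0.44952168 -0.38857339  0.0649442 ]] [[ 0.45062951 -0.38243307  0.0615528 ]]
top far-edge mid, tip mid [[ 0.52869948 -0.38300114  0.02895226]
 [ 0.41695712 -0.39051441  0.07253561]]
scene hinge-edge mid, tip mid [[ 0.53008762 -0.37463087  0.02820482]
 [ 0.4234681  -0.38459788  0.07490713]]
top 744 [ 0.4754 -0.3823  0.0539] ((479.9005432128906, -381.53759765625), (134.5966796875, 99.09757995605469), 4.60189151763916) 0.08106873147152194
 base 756 [ 0.34017467 -0.46465399] [ 0.57984541 -0.28505421]
scene 962 [ 0.4747 -0.3824  0.0519] ((479.2340393066406, -385.04400634765625), (139.20863342285156, 95.44439697265625), 8.301214218139648) 0.07830969851707659
 base 471 [ 0.34017968 -0.46136596] [ 0.57225288 -0.29057905]
t 60.6 pos [0.467  0.193  0.2476] ytool 0.179 F [-0.4 -0.2 -0.7] w 0.0941 spin 0.179
shift [  42.1 -119.3  561.1]
```

The pedal tread centre is at about (.450,-.385,.064), which agrees with the stated 65 mm height. Its yaw is about .08. The roller is parked, with its bar at the same place as before. I go to the pedal.

```bash

python3 -m handwheel '[[[0,-10,45],0.02,0],[[0,-20,90],0.04,1],[[0,-30,135],0.06,1],[[0,-40,185],0.08,1],[[0,-50,230],0.1,1]]' 20
python3 g.py 0.08 .45 -.3855 .12
python3 -m handwheel '[[[0,-5,45],0,1],[[0,-10,90],0,1],[[0,-15,135],0,1],[[0,-20,185],0,1],[[0,-25,230],0,1]]'
python3 g.py 0.08 .45 -.3855 .12
```

```text
time_s: 61.1
ee_pos: [0.4586, -0.0437, 0.2454]
eef_rot: [2.532, 1.56, 1.04]
force: [1.2, -0.4, 0.1]
grip_width: 0.057
t 61.1 pos [ 0.4586 -0.0437  0.2454] ytool 0.079 F [ 1.2 -0.4  0.1] w 0.057 spin -0.001
shift [122.1 -36.4 341.2]
time_s: 61.6
ee_pos: [0.4519, -0.2767, 0.2432]
eef_rot: [2.498, 1.56, 1.006]
force: [0.5, 0.6, -0.0]
grip_width: 0.0174
t 61.6 pos [ 0.4519 -0.2767  0.2432] ytool 0.079 F [ 0.5  0.6 -0. ] w 0.0174 spin -0.001
shift [122.1 -11.3 109.4]
```

```bash

python3 -m handwheel '[[[15,-4,40],0,1],[[40,-8,80],0,1],[[70,-11,108],0,1],[[100,-11,108],0,1],[[122,-11,108],0,1]]'
python3 g.py 0.08 .45 -.3855 .085
python3 -m handwheel '[[[15,0,0],0,1],[[30,0,0],0,1],[[38,0,0],0,1],[[38,0,0],0,1],[[38,0,0],0,1]]'
python3 g.py 0.08 .45 -.3855 .078
python3 chk.py
```

```text
time_s: 62.1
ee_pos: [0.4499, -0.384, 0.1175]
eef_rot: [2.688, 1.559, 1.195]
force: [-0.7, 0.2, -0.0]
grip_width: 0.0006
t 62.1 pos [ 0.4499 -0.384   0.1175] ytool 0.078 F [-0.7  0.2 -0. ] w 0.0006 spin -0.002
shift [32.5 -0.2  1.8]
time_s: 62.6
ee_pos: [0.4504, -0.3837, 0.0803]
eef_rot: [2.609, 1.559, 1.116]
force: [1.0, 0.1, 0.9]
grip_width: 0.0002
t 62.6 pos [ 0.4504 -0.3837  0.0803] ytool 0.078 F [1.  0.1 0.9] w 0.0002 spin -0.002
shift [ 2.2 -0.6  1.8]
top [(0.6125, -0.0582, 43, 14, 90.0), (0.604, 0.1867, 45, 10, 88.5), (0.604, 0.1047, 44, 11, 86.8)]
scene [(0.6355, -0.1345, 49, 10, 90.0), (0.6102, -0.0578, 38, 11, 87.4), (0.601, 0.1064, 42, 11, 88.0), (0.5987, 0.1889, 43, 10, 87.4)]
```

Green is not detected, so I check whether that is shadow or a second knock.

```bash
python3 - <<'E'
from h import *
cv2.imwrite("pics/v14.png",np.vstack([bright(ortho(n,cv2.imread(n+"_last.png"),.018,.53,.66,-.14,.24,2000)) for n in("top","scene")]))
E
```

```text
(no output)
```

View pics/v14.png

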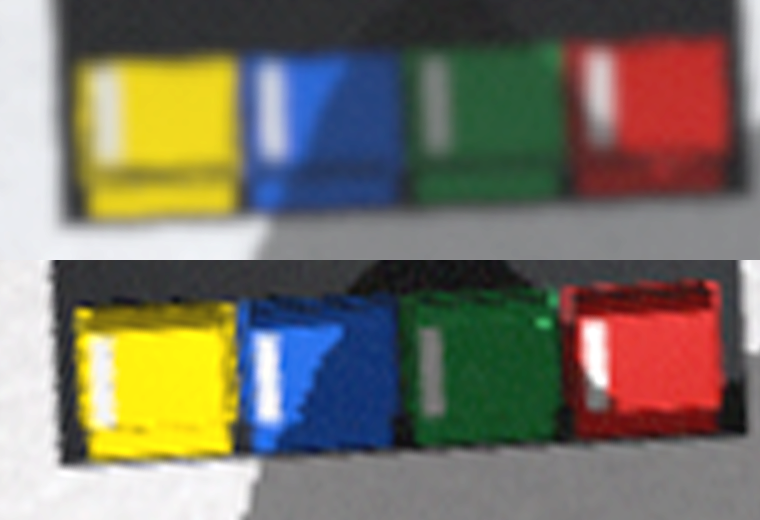

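That is only arm shadow: all four are square in place (green stripe at (435,105)). I press the pedal.

```bash

python3 -m handwheel '[[[5,0,0],0,1],[[10,-1.5,0],0,1],[[15,-3,0],0,1],[[20,-4.5,0],0,1],[[25,-6,0],0,1]]'
python3 g.py 0.08 .442 -.386 .05
python3 -m handwheel '[[[2,-0.5,0],0,1],[[4,-1,0],0,1],[[5,-1.5,0],0,1],[[6,-2,0],0,1],[[6,-2,0],0,1]]'
python3 g.py 0.08 .442 -.386 .05
```

```text
time_s: 63.2
ee_pos: [0.4448, -0.3849, 0.0568]
eef_rot: [2.36, 1.56, 0.868]
force: [-1.4, -0.4, 12.0]
grip_width: 0.0005
t 63.2 pos [ 0.4448 -0.3849  0.0568] ytool 0.078 F [-1.4 -0.4 12. ] w 0.0005 spin -0.002
shift [ 6.7 -2.9  1. ]
time_s: 63.7
ee_pos: [0.4439, -0.3851, 0.0526]
eef_rot: [2.104, 1.559, 0.612]
force: [1.6, 6.2, 14.3]
grip_width: 0.0004
t 63.7 pos [ 0.4439 -0.3851  0.0526] ytool 0.078 F [ 1.6  6.2 14.3] w 0.0004 spin -0.002
shift [ 2.6 -2.   0.7]
```

```bash

python3 -m handwheel '[[[1,-0.5,0],0,1],[[2,-0.5,0],0,1],[[3,-1,0],0,1],[[4,-1,0],0,1],[[4,-1,0],0,1]]'
python3 g.py 0.08 .442 -.386 .05
```

```text
time_s: 64.2
ee_pos: [0.444, -0.3853, 0.0521]
eef_rot: [1.905, 1.557, 0.413]
force: [-7.8, 12.5, 34.7]
grip_width: 0.0004
t 64.2 pos [ 0.444  -0.3853  0.0521] ytool 0.078 F [-7.8 12.5 34.7] w 0.0004 spin -0.002
shift [ 2.1 -2.1  0.6]
```

```bash

python3 -m handwheel '[[[2.5,0,0],0,1],[[2.5,0,0],0,1],[[2.5,0,0],0,1],[[2.5,0,0],0,1],[[2.5,0,0],0,1]]'
python3 -m handwheel '[[[2.5,0,0],0,1],[[2.5,0,0],0,1],[[2.5,0,0],0,1],[[2.5,0,0],0,1],[[2.5,0,0],0,1]]'
python3 chk.py
python3 - <<'E'
from h import *
cv2.imwrite("pics/v15.png",np.hstack([bright(cv2.imread(n+"_last.png")[60:260,130:450] if n=="top" else cv2.imread(n+"_last.png")[130:330,30:350]) for n in("top","scene")]))
E
```

```text
time_s: 64.7
ee_pos: [0.4441, -0.3853, 0.0523]
eef_rot: [1.859, 1.557, 0.366]
force: [-11.5, 10.6, 30.0]
grip_width: 0.0001
time_s: 65.2
ee_pos: [0.4441, -0.3853, 0.0523]
eef_rot: [1.828, 1.557, 0.336]
force: [-10.7, 10.0, 27.6]
grip_width: 0.0002
top []
scene [(0.6302, -0.1345, 60, 10, 90.0)]
```

View pics/v15.png

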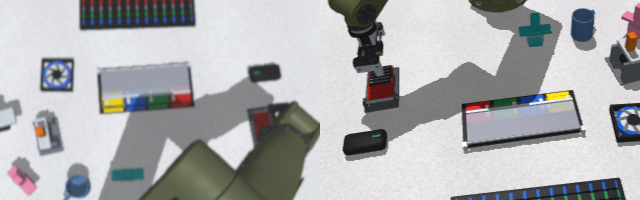

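The flap lies closed over the tiles, the roller is on its rest and the bystanders are unmoved. I keep holding past two seconds, then release slowly.

```bash

for i in 1; do :; done
python3 -m handwheel '[[[2.5,0,0],0,1],[[2.5,0,0],0,1],[[2.5,0,0],0,1],[[2.5,0,0],0,1],[[2.5,0,0],0,1]]'
python3 -m handwheel '[[[2.5,0,0],0,1],[[2.5,0,0],0,1],[[2.5,0,0],0,1],[[2.5,0,0],0,1],[[2.5,0,0],0,1]]'
python3 -m handwheel '[[[2.5,0,0],0,1],[[2.5,0,0],0,1],[[2.5,0,0],0,1],[[2.5,0,0],0,1],[[2.5,0,0],0,1]]'
python3 -m handwheel '[[[2.5,0,0],0,1],[[2.5,0,0],0,1],[[2.5,0,0],0,1],[[2.5,0,0],0,1],[[2.5,0,0],0,1]]'
python3 -m handwheel '[[[-2,0,0],0,1],[[-5,1,0],0,1],[[-8,2,0],0,1],[[-11,3,0],0,1],[[-14,4,0],0,1]]'
python3 -m handwheel '[[[-3,1,0],0,1],[[-6,2,0],0,1],[[-10,3,0],0,1],[[-14,4,0],0,1],[[-18,4,0],0,1]]'
python3 -m handwheel '[[[-10,0,0],0,1],[[-30,0,0],0,1],[[-60,0,0],0,1],[[-100,0,0],0,1],[[-140,0,0],0,1]]'
python3 g.py .08 .35 -.45 .25
```

```text
time_s: 65.8
ee_pos: [0.4441, -0.3852, 0.0523]
eef_rot: [1.799, 1.557, 0.307]
force: [-10.6, 10.1, 28.0]
grip_width: 0.0004
time_s: 66.3
ee_pos: [0.4441, -0.3852, 0.0523]
eef_rot: [1.771, 1.557, 0.279]
force: [-10.5, 10.4, 27.5]
grip_width: 0.0005
time_s: 66.8
ee_pos: [0.4441, -0.3852, 0.0523]
eef_rot: [1.74, 1.557, 0.248]
force: [-11.7, 10.2, 27.5]
grip_width: 0.0006
time_s: 67.3
ee_pos: [0.4441, -0.3852, 0.0523]
eef_rot: [1.711, 1.557, 0.219]
force: [-12.1, 9.8, 29.0]
grip_width: 0.0004
time_s: 67.8
ee_pos: [0.4479, -0.385, 0.0676]
eef_rot: [1.682, 1.556, 0.19]
force: [-4.3, 4.3, 11.8]
grip_width: 0.0001
time_s: 68.3
ee_pos: [0.4516, -0.3848, 0.0859]
eef_rot: [1.673, 1.557, 0.181]
force: [0.0, -1.0, -0.5]
grip_width: 0.0003
time_s: 68.8
ee_pos: [0.4493, -0.3849, 0.2277]
eef_rot: [1.697, 1.557, 0.205]
force: [0.8, 0.5, 0.6]
grip_width: 0.0002
t 68.8 pos [ 0.4493 -0.3849  0.2277] ytool 0.079 F [0.8 0.5 0.6] w 0.0002 spin -0.001
shift [ -23.8 -103.8   57. ]
```

```bash

python3 -m handwheel '[[[-5,-25,15],0,1],[[-10,-50,30],0,1],[[-15,-75,45],0,1],[[-20,-100,57],0,1],[[-20,-100,57],0,1]]'
python3 chk.py
python3 - <<'E'
from h import *
cv2.imwrite("pics/v16.png",np.vstack([np.hstack([bright(cv2.imread("top_last.png")[60:260,130:450]),bright(cv2.imread("scene_last.png")[130:330,30:350])]),cv2.resize(bright(ortho("scene",cv2.imread("scene_last.png"),.018,.53,.66,-.14,.24,1684)),(640,219))]))
print(get_obs()["force"])
E
```

```text
time_s: 69.3
ee_pos: [0.3515, -0.4512, 0.2475]
eef_rot: [1.595, 1.557, 0.1]
force: [0.4, 0.5, -0.5]
grip_width: 0.0003
top [(0.6105, -0.0594, 46, 13, 86.2), (0.604, 0.1868, 45, 10, 88.2), (0.604, 0.1046, 44, 11, 87.4)]
scene [(0.6073, -0.0579, 44, 11, 87.5), (0.601, 0.1064, 42, 11, 88.0), (0.5987, 0.1889, 43, 10, 87.4)]
[0.42885468 0.61576331 0.06610176]
```

View pics/v16.png

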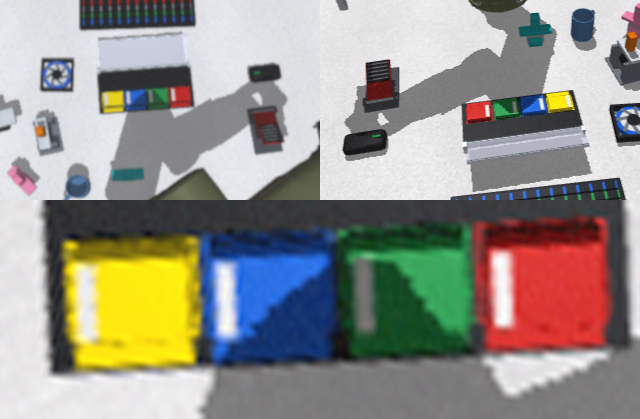

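All four tiles are in place with their stripes left. The flap is back open, the pedal is up and the roller is on its rest. I hand in.

```bash
python3 -c "
from station import *
print(hand_in())"
```

```text
the job is handed in; nothing more can be done
None
```

The job is done and handed in at about 69 s: all four tiles are bonded in their own bays, stripes towards the yellow end, and the clamp flap has been closed and released.

- **Rolling:** I rolled the tiles in bay order, red to yellow, at roughly 4 to 6.5 N. The wheel travelled about 33 mm either side of each tile's centre. I set it down once on the start of the red tile, then lifted and re-started the stroke a little further back.
- **Yellow tile:** It was knocked about 35 mm out of its bay before its roll, so my first pass over it went over the displaced tile. I parked the roller and put the tile back. I then shifted it about 4 mm, because the first re-placing was off, and rolled it again.
- **Pedal:** With the roller back on its rest, I held the pedal at its stop for about 3 s at about 28 N, briefly 35 N, and the flap was seen closed. The pedal then sprang back.

**Last checks:**
- The red, blue and yellow stripes were where I left them in both cameras, to within about 0.5 mm.
- The green stripe was in arm shadow and was not detected automatically. By eye, green was in its bay.
- Roller, pedal and flap were back at rest, and the mouse, mug and fan looked unmoved.
- The two cameras differ by 2–4 mm in absolute position, so I know how well each tile is centred in its bay only to about 1–2 mm.

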